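Stack a tote of core slices on the tote standing on the scale

TASK

Both specimen totes are to be weighed together: take the tote with the two core slices by the grip of its plain end, turn it half a turn so that its blue end comes over the plain end of the tote of mortar cubes on the scale (blue over blue it would nest down onto the cubes instead of stacking), and lower it level onto the ledges inside that tote's rim, a little short of home. Then slide it along towards the lower tote's plain end until its toe is fully home under the lower grip and both orange catches have sprung up behind it, and let go. Push gently, well under 25 N, feeling for the end stop, because the scale's pan sits loose and its load cell is delicate; keep the slices and cubes in their totes and leave the other things on the bench alone.

Things in the scene. Friction and masses are not known exactly. Their poses are not given: they have to be found in the camera images.
- upper_tote: Loose grey stack-nest tote with two core slices in it, 78 mm high, 0.36 to 0.5 kg in all. Origin on its flat underside, z up, y along its length towards its BLUE end; plain end at -y. Tapered: the underside reaches x = +-54, y = -70 to +86 mm, the rim x = +-69, y = -93 to +109 mm. Low divider at y = -2; the slices lie on its blue side. At the start its blue end points about as the lower tote's does.
- upper_grip (a point): Grip of the upper tote: upright block in the middle of the plain end's rim, 40 mm wide (x), 20 mm thick (y = -73 to -93 mm of the tote), 40 to 78 mm above the underside, with a shoulder inside at 43 mm: pinch it from above across its thickness (along the tote's y). Site in its middle, y = -83, z = 66 mm of the tote; same axes. Its inner face has a pocket at z = 64 to 71.5 mm.
- upper_toe (a point): Tip of the upper tote's toe (x 0, y +86, z 2.5 mm of the tote): a lip 5 mm thick and 48 mm wide at the foot of its blue end, below a recess 14 mm deep.
- upper_marked_end (a point): Rim of the upper tote at its blue end (x 0, y +105, z 78 mm of the tote).
- lower_tote: Tote of the same model and axes (y towards its blue end) with two mortar cubes in it, held in corner angles on the loose pan of a scale (underside 48 mm above the bench; gives 10 N per mm downwards). Four ledges inside its side walls, 64 mm above its underside, carry a tote stacked the other way round; guides leave that about 2 mm free to each side. Blue over blue, a tote drops past the ledges onto the cubes.
- lower_set_down (a point): Where the upper tote's origin is best set down, turned half a turn: on the ledges, x 0, y +17.5, z 64 mm of the lower tote. From y = +14 to +21 is safe; nearer than +13 the toe lands on the lower grip. The catches are pressed down here.
- lower_home (a point): Where the upper tote's origin is when home: x 0, y +6, z 64 mm of the lower tote; the toe then meets the back of the pocket. The pan gives: the push first carries lower tote and pan along towards -y, with under 1 N, by an unknown 3 to 12 mm to a stop that yields 16 N per mm. Home lies that much farther than first measured; feel for it: 6 to 10 N of steady push is enough.
- lower_pocket (a point): Back of the toe pocket in the lower tote's grip (x 0, y -80, z 66.5 mm of the lower tote). It opens towards the inside at y = -73 mm and is 7.5 mm high, floor level with the ledges; the keeper over it ends at the rim, 78 mm.
- lower_marked_end (a point): Rim of the lower tote at its blue end (x 0, y +105, z 78 mm of the lower tote).
- catch_right (a joint): Orange spring catch on the ledge near the lower tote's blue end, +x side. 0 = up (stands 5 mm above the ledge), 0.005 m = pressed flush. Pressed with 0.6 to 1.1 N by the upper tote's underside, it springs up when that tote is within 1.5 mm of home and then stands behind its plain end.
- catch_left (a joint): The same catch on the -x side.
- slice_a: Core slice, grey stone disc 47 mm across, 24 mm high, loose in the upper tote. Origin on its underside.
- slice_b: Core slice, 47 mm across, 31 mm high, loose in the upper tote. Origin on its underside.
- cube_a: Mortar cube, 50 mm, loose in the lower tote on the blue side of its divider, its top 11 mm below the ledges. Origin on its underside.
- cube_b: Mortar cube, 50 mm, loose in the lower tote on the plain side of its divider. Origin on its underside.
- jar: Bystander: plastic jar with blue cap, 52 mm across, 75 mm high, at the back. Origin on its underside.
- tape_rule: Bystander: orange tape measure, 64 x 76 x 33 mm, to the right. Origin on its underside.
- spare_cube: Bystander: mortar cube, 50 mm, to the right. Origin on its underside.
- marker: Bystander: yellow paint marker, 19 x 135 mm, lying near the front edge. Origin on its underside.
There are look-alikes about, which are no part of the job. What is shaped like the slice_b but purple is not meant.

How it is judged (in metres and radians):
On the way:
1. the tote of slices rests level on the lower tote's ledges, turned half a turn, still short of home (y of upper_marked_end in the frame of lower_tote below -0.06 m and y of upper_tote in the frame of lower_tote above 0.0125 m and z of upper_tote in the frame of lower_tote between 0.06 and 0.0675 m and angle between upper_tote's own z axis and vertical below 0.06 rad and contact force between upper_tote and lower_tote above 0.3 N), for 0.1 s.
At the end, for the whole second after the job is handed in: The upper tote rests level on the lower tote's ledges, turned half a turn, its toe home in the pocket (within 1.5 to 2 mm), both catches up behind it, at rest; the slices are in the upper tote and the cubes in the lower one (y of upper_marked_end in the frame of lower_tote below -0.06 m and y of upper_tote in the frame of lower_tote between 0.0045 and 0.008 m and x of upper_tote in the frame of lower_tote between -0.004 and 0.004 m and z of upper_tote in the frame of lower_tote between 0.0625 and 0.0658 m and angle between upper_tote's own z axis and vertical below 0.03 rad and value of joint each of catch_right, catch_left below 0.0015 m and linear speed of upper_tote below 0.01 m/s and distance between each of slice_a, slice_b and upper_tote below 0.085 m and distance between each of cube_a, cube_b and lower_tote below 0.06 m); the robot touches nothing.
It fails at once if the upper tote is pushed or pressed on the lower tote with more than 25 N (contact force between upper_tote and lower_tote above 25 N).
It fails at once if the gripper pushes on the lower tote with more than 10 N (contact force between the fingers and lower_tote above 10 N).
It fails at once if the upper tote bears on the mortar cubes (contact force between upper_tote and cube_a above 1 N or contact force between upper_tote and cube_b above 1 N).
It fails at once if a core slice is spilled (distance between any of slice_a, slice_b and upper_tote above 0.1 m).
It fails at once if a bystander is moved by more than 20 mm (distance of any of jar, tape_rule, spare_cube, marker from where it was at the start of the episode above 0.02 m).
It also fails if it takes over 53 s, if anything falls off the work surface, if the arm or the gripper's body presses on something with over 40 N, if the wrist force passes 120 N, or if a joint passes its speed limit or range.

ROBOT

A 6-joint arm with a two-finger parallel gripper is mounted at the origin on a cart in front of the work surface, level with it; the furniture and walls round the work are solid. World frame = base frame: x ahead of the robot, y to its left, z up, the work surface at z = 0. Lengths are in m, angles in degrees, forces in N, time in s.
With the tool pointing down it reaches from about 0.425 to 1.125 m from the base axis. Payload 14.9 kg.
Tool frame: the origin (TCP) lies midway between the tips of the shut fingers; the grasp point (between the pads) lies 19 mm behind it; y points along the fingers, z is the direction in which the jaws open and shut, and the axes are right-handed (so a half turn about y gives the same grasp; the last joint's range is limited). The gripper opens to 91 mm and grips with 3 to 60 N. Pads are 32 mm wide; open, the fingers measure 118 mm over their backs; the gripper's body (76 mm by 178 mm) begins 60 mm behind the grasp point.
Start: joints at [66.274, 21.709, 99.362, -0, 58.929, -1.908], TCP at [0.26, 0.65, 0.214] pointing down, gripper open.
Joint ranges: [-158.91, 158.91], [-42.39, 125.64], [0.06, 152.35], [-60.88, 240.88], [17.5, 164.5], [-176.32, 176.32]. Speed limits (degrees/s): [108.29, 108.29, 136.94, 180, 180, 180].

INTERFACE

Orientations are given as a 3x3 rotation matrix whose columns are the frame's x, y, z axes.
In Python, from plant import r, capture, calibration, finder gives the robot as it stands.
- The arm moves only by the shell command python3 -m handwheel 'ROWS'. ROWS is JSON, a list of rows, each a list of 7 numbers: the shift along the tool's x, y, z in cm, then the turn, a rotation vector about the tool's x, y, z in degrees, then the gripper's target within -1 to 1 (shut at 1, half-way at 0, fully open at -1). In form: [[x, y, z, wx, wy, wz, grip], ...]. A call has exactly 8 rows; each row shifts and turns the commanded pose from where the row before left it, along the tool's axes as they then stand; what a row does not reach is not made up. A row lasts 1/8 s, in which the tool goes at most 62.5 mm and 10.7 degrees, less where a joint would pass 70% of its speed; a pose out of reach is approached as far as the arm can. A call with a gripper value outside its range is refused whole. The fingers move at their own pace and stop on an object; the grip force is fixed at half the most. Time passes only in rows, so rows that do not move let the fingers close, or fill a call up. It gives the time, the measured TCP pose, the force and the opening at its end, in the units of the state.
- r.get_obs(): the state, without advancing time (a new reading comes with each control period).
- capture(name): name is "scene" or "top" or "wrist"; returns the picture (480x640x3 uint8, red, green, blue); there is no depth.
- calibration(name): a dict with "mtx" (3x3 intrinsics, pixels), "R" (3x3) and "t" (3): a world point X has camera coordinates R X + t. Camera axes: x right, y down, z forward; pixel columns grow to the right and rows downward; lengths in m; the calibration is good to about 2 mm. A picture is of the moment at which its call begins: read the wrist's pose just before it. calibration takes no time and is no camera call; for the wrist camera it gives the pose at the moment of the call.
- r.hand_in(): hands the job in, once; it reports no verdict.
Trained networks look in the newest picture that a camera, given by its name, has taken for a name from the list of things; names that differ only in an ending like _2 or _b are one class to them, and where a whole thing is asked for, a point or a joint stands for the part that bears it (a point fixed in the world has none). Each returns a list of dicts, best first, with "conf" (0 to 1); they miss things now and then, are a little off and sometimes report something else, mostly with a low value. They report only what shows in the picture. A call takes as long as a camera call. They do not tell look-alikes from the thing itself.
- finder.search_frame(camera, name): "location" ([x, y, z] in m, in world coordinates, good to about 4 mm: the middle of the surface that is visible of it).
The state is a dict: "time_s": time; "qpos": joint angles; "joint_velocities": joint speeds; "tau": joint torques, N m; "eef_pos": TCP position; "orientation": TCP orientation; "ft_force": force on the tool from outside, world axes, zero at the start; "torque": the same for the moment, N m; "finger_gap": finger opening in m.
Only numpy, scipy, OpenCV 4.12 (cv2) and the standard library are available. Lean on these libraries where they do the work, as an engineer would, in place of code of your own. Each camera call takes 0.05 s, during which the arm holds its last target.

## Working session

There is one attempt and no reset: what is moved stays moved. The work goes in short steps, Python scripts to look and compute and a shell command to move; the robot and the scene stay as the last step left them, time stands still between calls to the robot, and variables do not carry over. Pictures are saved under pics/ and viewed, and the job is handed in when it is done.

```bash
ls; mkdir -p pics; python3 - <<'E'
from plant import r, capture, calibration, finder
import cv2
o=r.get_obs(); print(o)
for c in ["scene","top","wrist"]:
    im=capture(c); cv2.imwrite(f"pics/{c}0.png",im[:,:,::-1])
    if c!="wrist":
        for n in ["upper_tote","lower_tote","upper_grip","upper_marked_end","lower_marked_end","lower_pocket","catch_right"]:
            print(c,n,[(round(d["conf"],2),[round(float(v),3) for v in d["location"]]) for d in finder.search_frame(c,n)][:3])
print(r.get_obs()["time_s"])
E
```

```text
pics
{'time_s': 0.0, 'qpos': array([ 6.62747220e+01,  2.17409886e+01,  9.93972561e+01, -5.93053456e-05,
        5.89290751e+01, -1.90524663e+00]), 'joint_velocities': array([ 0.04747117,  0.03517943, -0.16412916, -0.04126949,  0.04226946,
       -0.00108277]), 'tau': array([ 2.46434240e-03, -7.63736844e+01, -4.34362578e+01,  6.51411829e-02,
        4.24915832e-02, -6.80753647e-05]), 'eef_pos': array([0.25998971, 0.64947279, 0.21324384]), 'orientation': array([[ 9.28356125e-01, -4.71932418e-04,  3.71691651e-01],
       [-3.71691948e-01, -1.07600809e-03,  9.28355502e-01],
       [-3.81778318e-05, -9.99999310e-01, -1.17433218e-03]]), 'ft_force': array([ 0.78233565, -0.07103613,  0.17757006]), 'torque': array([ 0.0107714 , -0.01316432,  0.02249113]), 'finger_gap': 0.09120880441330977}
scene upper_tote [(0.81, [0.477, 0.284, 0.051])]
scene lower_tote []
scene upper_grip [(0.64, [0.48, 0.285, 0.053])]
scene upper_marked_end [(0.85, [0.472, 0.284, 0.053])]
scene lower_marked_end [(0.6, [0.503, -0.128, 0.107])]
scene lower_pocket [(0.71, [0.502, -0.128, 0.104])]
scene catch_right []
top upper_tote [(0.56, [0.48, 0.287, 0.042])]
top lower_tote []
top upper_grip [(0.96, [0.48, 0.283, 0.038])]
top upper_marked_end [(0.95, [0.476, 0.287, 0.043])]
top lower_marked_end [(0.91, [0.51, -0.143, 0.099]), (0.19, [0.492, -0.174, 0.103])]
top lower_pocket [(0.48, [0.483, 0.285, 0.042])]
top catch_right []
0.85
```

View pics/scene0.png

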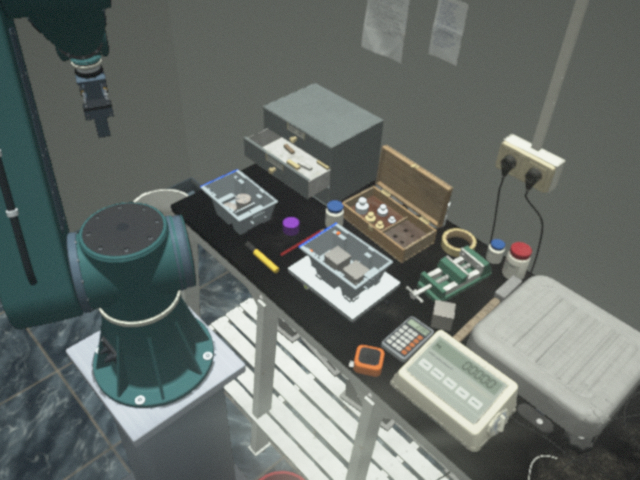

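View pics/top0.png

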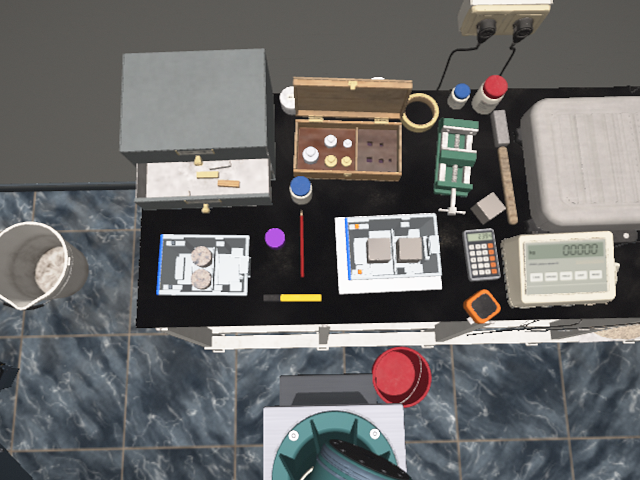

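View pics/wrist0.png

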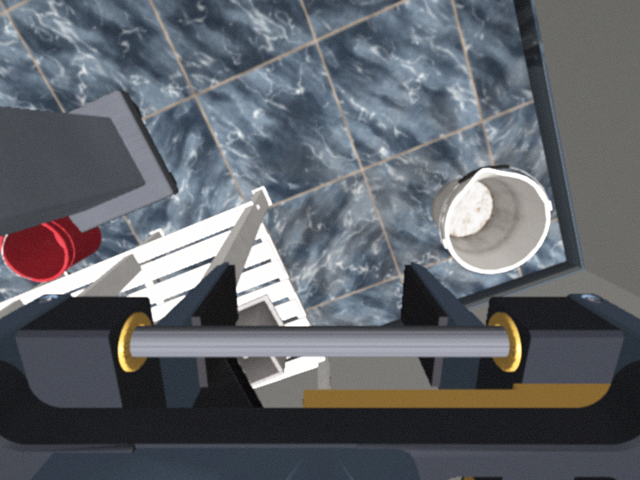

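Scene and top views: the upper tote is at top-view pixels (157-250, 235-296) with its blue end left (world +y). The lower tote sits on the scale at (345-440, 215-283), also blue end left. The purple disc at (275, 238) is the look-alike. I'll zoom in to measure the corners.

```bash
python3 - <<'E'
import cv2
im=cv2.imread("pics/top0.png")
cv2.imwrite("pics/tu.png",cv2.resize(im[225:305,145:260],None,fx=6.9,fy=6.9,interpolation=cv2.INTER_CUBIC))
cv2.imwrite("pics/tl.png",cv2.resize(im[205:300,330:450],None,fx=6.25,fy=6.25,interpolation=cv2.INTER_CUBIC))
from plant import calibration
for c in("top","wrist"):
  k=calibration(c); print(k)
E
```

```text
{'mtx': array([[488.5469783 ,   0.        , 319.06712181],
       [  0.        , 488.5469783 , 244.77444105],
       [  0.        ,   0.        ,   1.        ]]), 'R': array([[-2.18965155e-02, -9.99760202e-01,  2.84019726e-04],
       [-9.81748828e-01,  2.14483508e-02, -1.88968801e-01],
       [ 1.88917395e-01, -4.41659431e-03, -9.81983051e-01]]), 't': array([0.03658172, 0.51297638, 1.08746726])}
{'mtx': array([[338.22554517,   0.        , 319.22540962],
       [  0.        , 338.22554517, 239.19072422],
       [  0.        ,   0.        ,   1.        ]]), 'R': array([[ 3.72349342e-01,  9.28092604e-01, -2.94585844e-04],
       [ 8.89272354e-01, -3.56683840e-01,  2.86306336e-01],
       [ 2.65613719e-01, -1.06867943e-01, -9.58138088e-01]]), 't': array([-0.70009299, -0.03169751,  0.39273054])}
```

View pics/tu.png

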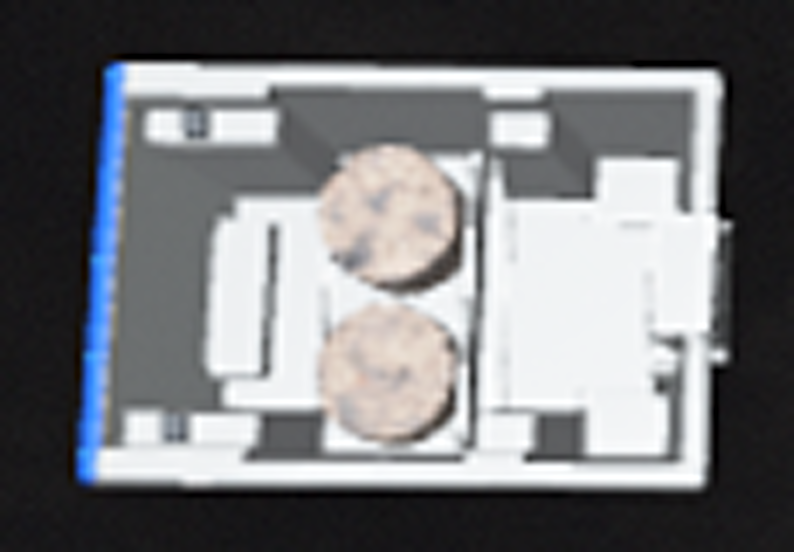

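View pics/tl.png

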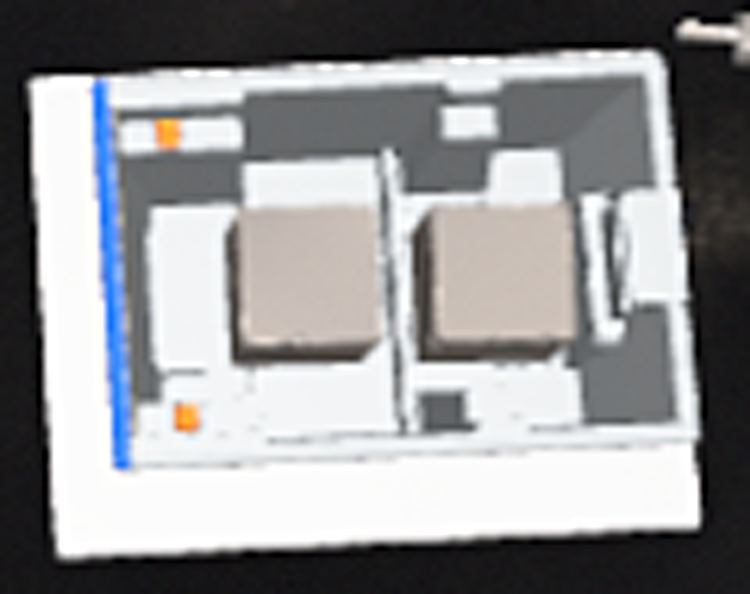

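```bash
cat > h.py <<'E'
import numpy as np
from scipy.optimize import least_squares
from plant import r, capture, calibration, finder
def proj(k,X):
    c=np.atleast_2d(X)@k["R"].T+k["t"]; p=c@k["mtx"].T; return p[:,:2]/p[:,2:]
def T(p,P,z0):
    c,s=np.cos(p[2]),np.sin(p[2]); P=np.asarray(P,float)
    return np.c_[p[0]+c*P[:,0]-s*P[:,1],p[1]+s*P[:,0]+c*P[:,1],z0+P[:,2]]
def fit(k,px,P,z0,p0):
    s=least_squares(lambda p:(proj(k,T(p,P,z0))-px).ravel(),p0,loss="soft_l1"); return s.x,(proj(k,T(s.x,P,z0))-px)
def ray(k,u,z):
    d=k["R"].T@(np.linalg.inv(k["mtx"])@np.array([u[0],u[1],1.])); c=-k["R"].T@k["t"]; return c+d*(z-c[2])/d[2]
E
python3 - <<'E'
from h import *
k=calibration("top")
P=[[.069,.109,.078],[.069,-.093,.078],[-.069,-.093,.078],[-.069,.109,.078]]
for px,off,sc,z0,p0 in [([(107,62),(722,70),(705,488),(80,487)],(145,225),6.9,0,(.48,.28,0)),([(97,80),(660,52),(695,440),(118,468)],(330,205),6.25,.048,(.5,-.14,0))]:
    px=np.array(px)/sc+np.array(off)-.5
    p,e=fit(k,px,P,z0,p0); print(p[:2].round(4),np.degrees(p[2]).round(2),e.round(2).tolist())
    print("grip",T(p,[[0,-.083,.066]],z0).round(4), "blue", T(p,[[0,.105,.078]],z0).round(4))
E
```

```text
[0.4689 0.2793] -1.66 [[0.18, 0.44], [-0.17, -0.1], [0.17, 0.09], [-0.17, -0.41]]
grip [[0.4665 0.1964 0.066 ]] blue [[0.472  0.3843 0.078 ]]
[ 0.4936 -0.1408] 1.55 [[-1.15, -0.32], [0.72, -0.2], [1.18, 0.17], [-0.73, 0.28]]
grip [[ 0.4958 -0.2237  0.114 ]] blue [[ 0.4907 -0.0358  0.126 ]]
```

```bash
python3 - <<'E'
from h import *
k=calibration("wrist"); o=r.get_obs()
c=-k["R"].T@k["t"]; Rt=np.array(o["orientation"])
print("cam in tool",(Rt.T@(c-o["eef_pos"])).round(4),"fwd in tool",(Rt.T@k["R"][2]).round(3),"right",(Rt.T@k["R"][0]).round(3))
kt=calibration("top")
for n,u in dict(jar=(301,188),purple=(275,238),marker=(293,298),boxfront=(295,180),boxlid=(352,82),drawer=(205,205)).items(): print(n,ray(kt,u,.05).round(3))
for n in ["jar","cube_a","slice_a","tape_rule"]:
  print(n,[(round(d["conf"],2),[round(float(v),3) for v in d["location"]]) for d in finder.search_frame("top",n)][:3])
E
```

```text
cam in tool [-0.0816 -0.1712  0.0002] fwd in tool [ 0.286  0.958 -0.001] right [0.001 0.    1.   ]
jar [0.652 0.065 0.05 ]
purple [0.532 0.128 0.05 ]
marker [0.391 0.087 0.05 ]
boxfront [0.672 0.079 0.05 ]
boxlid [ 0.923 -0.065  0.05 ]
drawer [0.615 0.292 0.05 ]
jar [(0.8, [0.642, 0.059, 0.074])]
cube_a [(0.88, [0.491, -0.179, 0.102]), (0.84, [0.488, -0.102, 0.103]), (0.63, [0.478, 0.285, 0.041])]
slice_a [(0.89, [0.495, 0.298, 0.036]), (0.74, [0.533, 0.132, 0.029]), (0.59, [0.438, 0.3, 0.029])]
tape_rule [(0.92, [0.361, -0.347, 0.032])]
```

```bash
python3 -m handwheel '[[0,-2,0,0,-10,0,0],[0,-2,0,0,-10,0,0],[2.4,0,-5.7,0,0,0,0],[2.4,0,-5.7,0,0,0,0],[2.4,0,-5.7,0,0,0,0],[2.4,0,-5.7,0,0,0,0],[2.4,0,-5.7,0,0,0,0],[2.4,0,-5.7,0,0,0,0]]'
python3 - <<'E'
from h import *
import cv2
o=r.get_obs();print(o["eef_pos"],np.degrees(np.arctan2(o["orientation"][1,2],o["orientation"][0,2])),abs(o["joint_velocities"]).max())
np.save("k_u.npy",calibration("wrist"),allow_pickle=True)
cv2.imwrite("pics/wu.png",capture("wrist")[:,:,::-1])
o=r.get_obs();print(o["eef_pos"],abs(o["joint_velocities"]).max())
E
```

```text
time_s: 2.05
eef_pos: [0.3937, 0.3017, 0.2542]
orientation: [[1.0, 0.001, 0.031], [-0.031, 0.0, 1.0], [0.001, -1.0, 0.0]]
ft_force: [1.1, 0.6, 0.3]
finger_gap: 0.0457
[0.39367674 0.30171664 0.25421495] 88.20250387027075 53.87421488943683
[0.39497144 0.29689064 0.25389459] 9.250764157036736
```

View pics/wu.png

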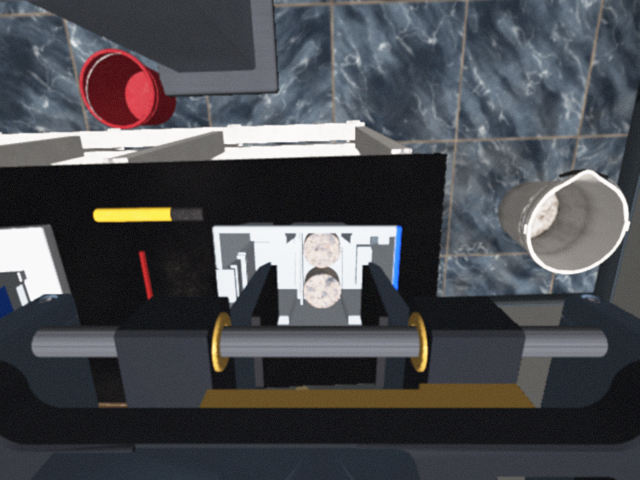

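```bash
python3 -m handwheel '[[2.4,-0.4,-5.7,0,0,0,0],[2.4,-0.4,-5.7,0,0,0,0],[2.4,-0.4,-5.7,0,0,0,0],[2.4,-0.4,-5.7,0,0,0,0],[2.4,-0.4,-5.7,0,0,0,0],[2.4,-0.4,-5.7,0,0,0,0],[2.4,-0.2,-5.7,0,0,0,0],[2.4,0,-2.5,0,0,0,0]]'
python3 - <<'E'
from h import *
import cv2
capture("wrist");capture("wrist");
o=r.get_obs();print(o["eef_pos"],abs(o["joint_velocities"]).max())
np.save("k_l.npy",calibration("wrist"),allow_pickle=True)
im=capture("wrist")[:,:,::-1]
cv2.imwrite("pics/wl.png",im)
o=r.get_obs();print(o["eef_pos"],o["qpos"],abs(o["joint_velocities"]).max())
E
```

```text
time_s: 3.1
eef_pos: [0.5723, -0.1293, 0.2803]
orientation: [[0.999, 0.001, 0.034], [-0.034, -0.0, 0.999], [0.001, -1.0, -0.0]]
ft_force: [0.2, 1.0, -0.5]
finger_gap: 0.0453
[ 0.57320355 -0.12890743  0.27994984] 3.1770190361289132
[ 0.57215741 -0.12746978  0.27971324] [-1.48384186e+01  7.24999895e+00  1.10299802e+02  1.72297740e-03
  6.24638546e+01 -1.02920449e+02] 1.9841307246651836
```

View pics/wl.png

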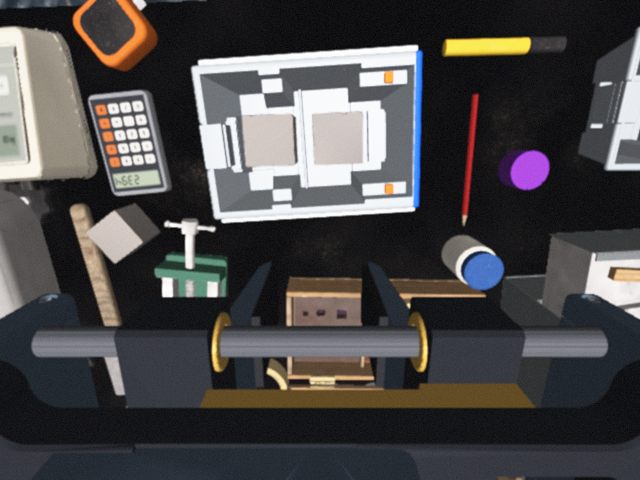

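The wrist view shows the whole lower tote at (192-422, 46-222), with its blue rim on the right and catches at (388,76) and (390,188). I'll zoom in for the corners.

```bash
python3 - <<'E'
import cv2
im=cv2.imread("pics/wl.png")
cv2.imwrite("pics/wlz.png",cv2.resize(im[35:235,180:440],None,fx=3,fy=3,interpolation=cv2.INTER_CUBIC))
E
```

```text
(no output)
```

View pics/wlz.png

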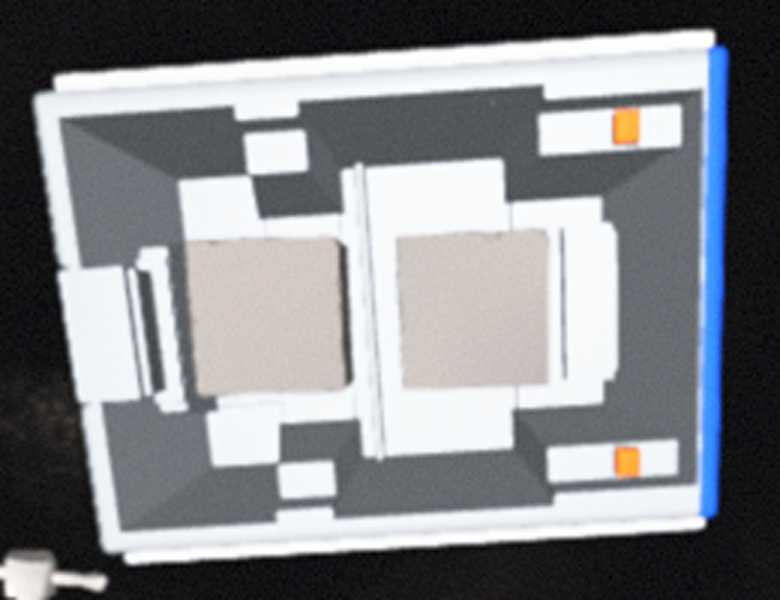

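```bash
python3 - <<'E'
from h import *
k=np.load("k_l.npy",allow_pickle=True).item()
P=np.array([[.069,.109,.078],[.069,-.093,.078],[-.069,-.093,.078],[-.069,.109,.078]])
px=np.array([(715,515),(105,552),(35,95),(727,46)])/3+np.array((180,35))-.4
for z in (.04,.044,.048,.052):
    p,e=fit(k,px,P,z,(.5,-.14,0)); print(z,p[:2].round(4),np.degrees(p[2]).round(2),e.round(2).tolist())
kt=calibration("top")
pt=np.array([(118,468),(695,440),(660,52),(97,80)]);pt=pt/6.25+np.array((330,205))-.5
pt=pt[[3,2,1,0]]
p,e=fit(k,px,P,.048,(.5,-.14,0))
print((proj(kt,T(p,P[[3,0,0,3]]*0+P[[0,1,2,3]],.048))-pt).round(2))
E
```

```text
0.04 [ 0.4933 -0.1417] 1.57 [[-1.07, -1.18], [1.35, -1.25], [1.53, 0.32], [-1.88, 0.85]]
0.044 [ 0.4936 -0.1416] 1.54 [[0.1, -0.02], [0.27, -0.04], [0.09, -0.22], [-0.45, 0.21]]
0.048 [ 0.494  -0.1415] 1.59 [[1.33, 1.08], [-0.77, 1.35], [-1.52, -0.55], [0.86, -0.55]]
0.052 [ 0.4947 -0.1416] 1.66 [[2.47, 2.45], [-1.89, 3.07], [-3.28, -0.5], [2.02, -1.0]]
[[-0.83 -0.49]
 [ 1.02 -0.45]
 [ 1.54 -0.09]
 [-0.35  0.09]]
```

```bash
python3 -m handwheel '[[-0.8,0,5.6,0,0,0,0],[-0.8,0,5.6,0,0,0,0],[-0.8,0,5.6,0,0,0,0],[-0.8,0,5.6,0,0,0,0],[-0.8,0,5.6,0,0,0,0],[-0.8,0,5.6,0,0,0,0],[-0.5,0,3.7,0,0,0,0],[0,0,0,0,0,0,0]]'
python3 - <<'E'
from h import *
import cv2
capture("wrist")
o=r.get_obs();print(o["eef_pos"],abs(o["joint_velocities"]).max())
np.save("k_u.npy",calibration("wrist"),allow_pickle=True)
im=capture("wrist")[:,:,::-1]
cv2.imwrite("pics/wu2.png",im)
o=r.get_obs();print(o["eef_pos"],o["qpos"],abs(o["joint_velocities"]).max())
E
```

```text
time_s: 4.25
eef_pos: [0.5291, 0.2506, 0.2799]
orientation: [[1.0, -0.0, 0.028], [-0.028, 0.0, 1.0], [-0.0, -1.0, 0.0]]
ft_force: [-0.6, 0.5, -0.5]
finger_gap: 0.0459
[0.52939704 0.24926488 0.27983934] 2.175931573679961
[0.52971652 0.24838074 0.27987209] [ 2.28427875e+01  7.13416927e+00  1.10413475e+02 -8.87325383e-03
  6.24731233e+01 -6.54230306e+01] 1.5340908529711572
```

View pics/wu2.png

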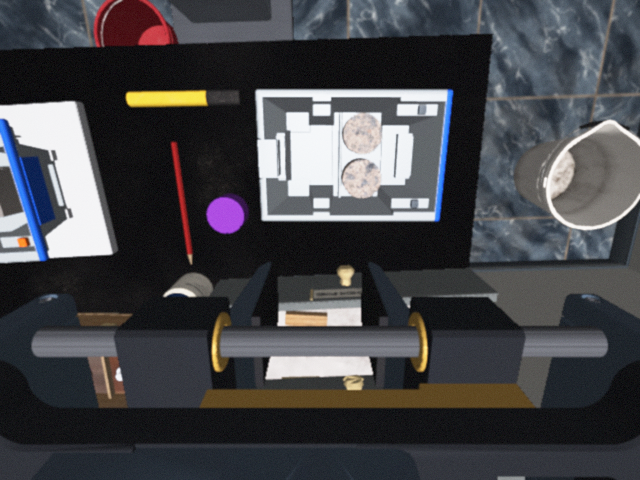

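```bash
python3 - <<'E'
import cv2
im=cv2.imread("pics/wu2.png")
cv2.imwrite("pics/wuz.png",cv2.resize(im[75:235,240:470],None,fx=3.4,fy=3.4,interpolation=cv2.INTER_CUBIC))
E
```

```text
(no output)
```

View pics/wuz.png

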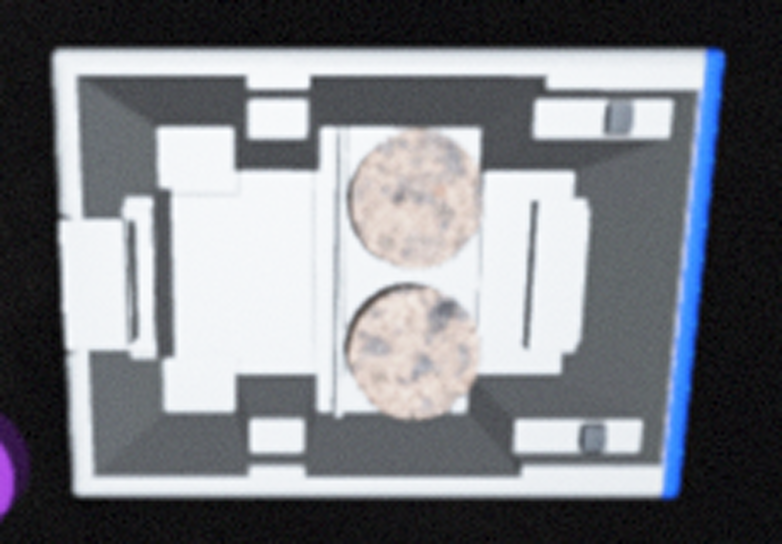

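```bash
python3 - <<'E'
from h import *
k=np.load("k_u.npy",allow_pickle=True).item()
P=np.array([[.069,.109,.078],[.069,-.093,.078],[-.069,-.093,.078],[-.069,.109,.078]])
px=np.array([(680,497),(73,496),(52,48),(724,48)])/3.4+np.array((240,75))-.4
for z in (-.004,0):
    p,e=fit(k,px,P,z,(.47,.28,0)); print(z,p.round(4),np.degrees(p[2]).round(2),e.round(2).tolist()); print(T(p,[[0,-.083,.066]],z))
g=T(p,[[0,-.083,.066]],0)[0]; o=r.get_obs(); R=np.array(o["orientation"])
d=g+[0,0,-.019-.0]-o["eef_pos"]; print("d tool cm", (R.T@d*100).round(2), R.round(4).tolist())
E
```

```text
-0.004 [ 0.4694  0.2786 -0.0298] -1.71 [[-1.07, -0.77], [0.88, -0.51], [0.56, 0.38], [-0.46, 0.37]]
[[0.46696038 0.19568512 0.062     ]]
0 [ 0.4695  0.2783 -0.0299] -1.71 [[-0.18, 0.09], [0.01, 0.33], [-0.47, -0.14], [0.7, -0.12]]
[[0.46697864 0.19536025 0.066     ]]
d tool cm [-6.1  23.29 -5.48] [[0.9995, -0.0003, 0.0302], [-0.0302, -0.0003, 0.9995], [-0.0003, -1.0, -0.0003]]
```

```bash
python3 -m handwheel '[[-2.05,4,-1.85,0,0,0,0],[-2.05,4,-1.85,0,0,0,0],[-2.0,4,-1.8,0,0,0,0],[0,4.5,0,0,0,0,0],[0,3.5,0,0,0,0,0],[0,2,0,0,0,0,0],[0,1.2,0,0,0,0,0],[0,0,0,0,0,0,0]]'
```

```text
time_s: 5.35
eef_pos: [0.4676, 0.1945, 0.0477]
orientation: [[0.999, -0.001, 0.032], [-0.032, -0.0, 0.999], [-0.001, -1.0, -0.0]]
ft_force: [0.1, -0.8, 0.3]
finger_gap: 0.0453
```

```bash
python3 -m handwheel '[[0,0,0,0,0,0,1],[0,0,0,0,0,0,1],[0,0,0,0,0,0,1],[0,0,0,0,0,0,1],[0,0,0,0,0,0,1],[0,0,0,0,0,0,1],[0,-0.5,0,0,0,0,1],[0,-1,0,0,0,0,1]]'; python3 - <<'E'
from h import *
import cv2
o=r.get_obs();print(o["eef_pos"],o["ft_force"],o["torque"],o["finger_gap"])
cv2.imwrite("pics/s1.png",cv2.resize(capture("scene")[150:280,170:420,::-1],None,fx=3,fy=3,interpolation=cv2.INTER_CUBIC))
E
```

```text
time_s: 6.35
eef_pos: [0.4673, 0.1948, 0.063]
orientation: [[0.999, -0.001, 0.032], [-0.032, -0.0, 0.999], [-0.001, -1.0, -0.001]]
ft_force: [0.1, -0.7, -4.0]
finger_gap: 0.0198
[0.46730433 0.19484867 0.06302569] [ 0.07701369 -0.6742841  -4.01309376] [-0.40580248 -0.05771432 -0.00109164] 0.01983662530010122
```

View pics/s1.png

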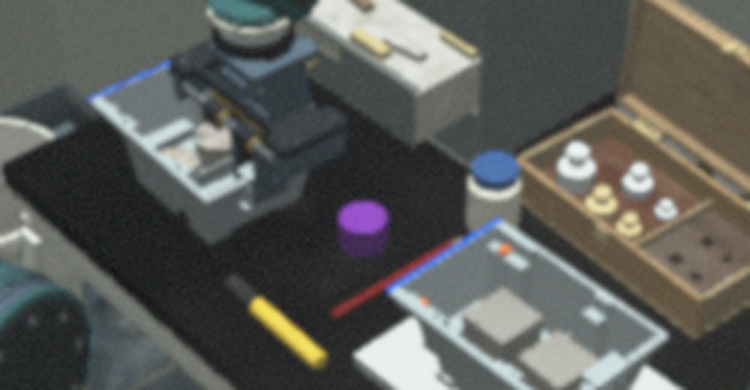

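```bash
python3 -m handwheel '[[0,-2,0,0,0,0,1],[0,-3,0,0,0,0,1],[0,-4,0,0,0,0,1],[0,-4,-0.5,0,0,0,1],[0,-4,-1,0,0,0,1],[0,-3,-1.5,0,0,0,1],[0,-1.5,-1.5,0,0,0,1],[0,0,-1,0,0,0,1]]'; python3 - <<'E'
from h import *
import cv2
o=r.get_obs();print(o["eef_pos"],o["ft_force"],o["torque"],o["finger_gap"],o["qpos"])
cv2.imwrite("pics/s2.png",cv2.resize(capture("scene")[90:280,140:390,::-1],None,fx=3,fy=3,interpolation=cv2.INTER_CUBIC))
cv2.imwrite("pics/w2.png",capture("wrist")[:,:,::-1])
E
```

```text
time_s: 7.4
eef_pos: [0.4662, 0.1393, 0.2783]
orientation: [[0.999, 0.001, 0.032], [-0.032, 0.0, 0.999], [0.001, -1.0, 0.0]]
ft_force: [0.1, 0.2, -4.4]
finger_gap: 0.0199
[0.46620976 0.13931696 0.27830555] [ 0.12924619  0.15437435 -4.40694043] [-0.26508447  0.08046895  0.04007764] 0.01990224502900296 [ 1.38960002e+01 -2.85084639e+00  1.20971707e+02 -6.15846531e-03
  6.18111876e+01 -7.42645391e+01]
```

View pics/s2.png

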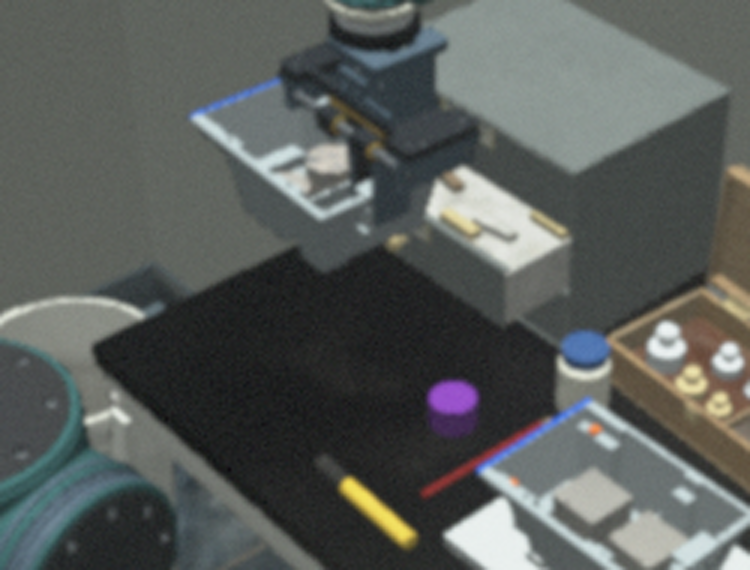

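View pics/w2.png

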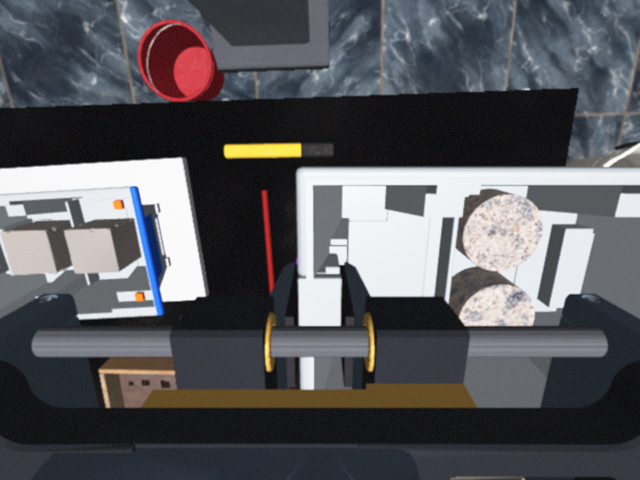

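```bash
python3 -m handwheel '[[0.6,0,-2.5,0,0,0,1],[0.8,0,-5,0,0,0,1],[0.8,0,-5,0,0,0,1],[0.6,0,-3.6,0,0,0,1],[0.3,0,-1.8,0,3,0,1],[0,0,0,0,7,0,1],[0,0,0,0,10,0,1],[0,0,0,0,10,0,1]]' && python3 -m handwheel '[[0,0,0,0,10,0,1],[0,0,0,0,10,0,1],[0,0,0,0,10,0,1],[0,0,0,0,10,0,1],[0,0,0,0,10,0,1],[0,0,0,0,10,0,1],[0,0,0,0,10,0,1],[0,0,0,0,10,0,1]]'
```

```text
time_s: 8.5
eef_pos: [0.4911, -0.0392, 0.2769]
orientation: [[0.846, -0.002, 0.533], [-0.533, 0.0, 0.846], [-0.002, -1.0, -0.0]]
ft_force: [-1.3, -0.5, -3.6]
finger_gap: 0.0194
time_s: 9.5
eef_pos: [0.491, -0.039, 0.2769]
orientation: [[-0.378, -0.002, 0.926], [-0.926, 0.001, -0.378], [-0.0, -1.0, -0.002]]
ft_force: [0.2, -0.2, -3.7]
finger_gap: 0.0198
```

```bash
python3 -m handwheel '[[0,0,0,0,10,0,1],[0,0,0,0,10,0,1],[0,0,0,0,10,0,1],[0,0,0,0,10,0,1],[0,0,0,0,10,0,1],[0,0,0,0,10,0,1],[0,0,0,0,6.6,0,1],[0,0,0,0,0,0,1]]'; python3 - <<'E'
from h import *
import cv2
capture("top");capture("scene")
o=r.get_obs();print(o["eef_pos"],o["ft_force"],o["torque"],o["finger_gap"],o["qpos"],o["orientation"].round(4))
np.save("k_3.npy",calibration("wrist"),allow_pickle=True)
cv2.imwrite("pics/w3.png",capture("wrist")[:,:,::-1])
cv2.imwrite("pics/s3.png",cv2.resize(capture("scene")[90:340,210:460,::-1],None,fx=2.4,fy=2.4,interpolation=cv2.INTER_CUBIC))
cv2.imwrite("pics/t3.png",capture("top")[:,:,::-1])
E
```

```text
time_s: 10.5
eef_pos: [0.4911, -0.0391, 0.2771]
orientation: [[-1.0, -0.001, 0.027], [-0.027, 0.001, -1.0], [0.001, -1.0, -0.001]]
ft_force: [0.4, 0.7, -4.1]
finger_gap: 0.02
[ 0.49128839 -0.03936388  0.27742282] [ 0.53945967 -0.52479775 -3.58669592] [ 0.32787008  0.14628164 -0.00204091] 0.019877725424217146 [-7.30199739e+00 -2.06190622e+00  1.20317726e+02  2.36380885e-02
  6.17904839e+01  8.09773295e+01] [[-9.996e-01 -8.000e-04  2.980e-02]
 [-2.980e-02  5.000e-04 -9.996e-01]
 [ 7.000e-04 -1.000e+00 -5.000e-04]]
```

View pics/w3.png

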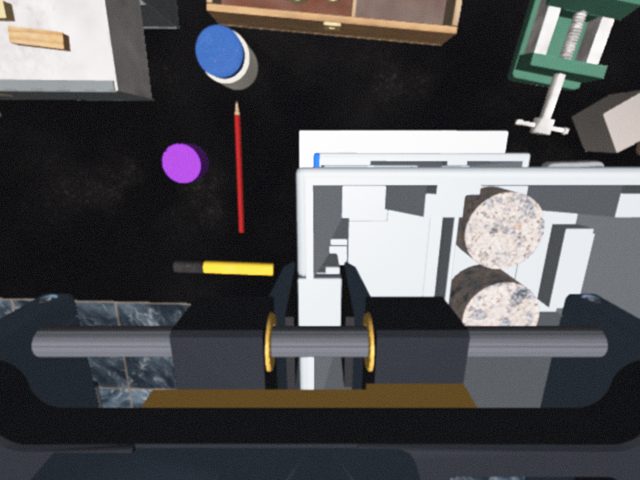

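View pics/s3.png

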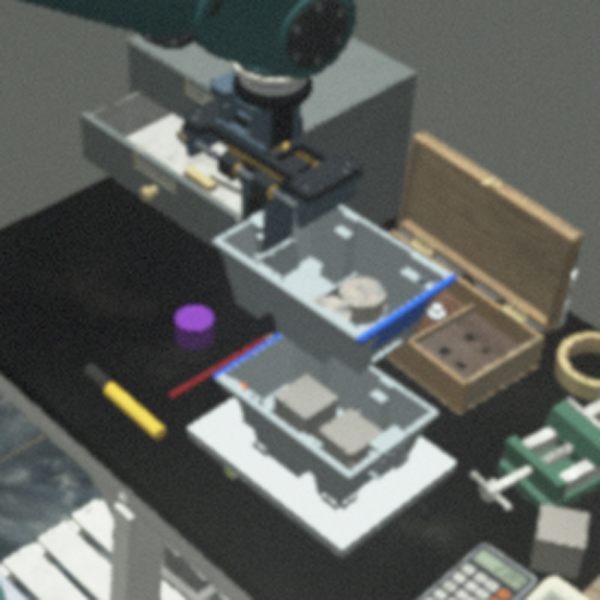

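View pics/t3.png

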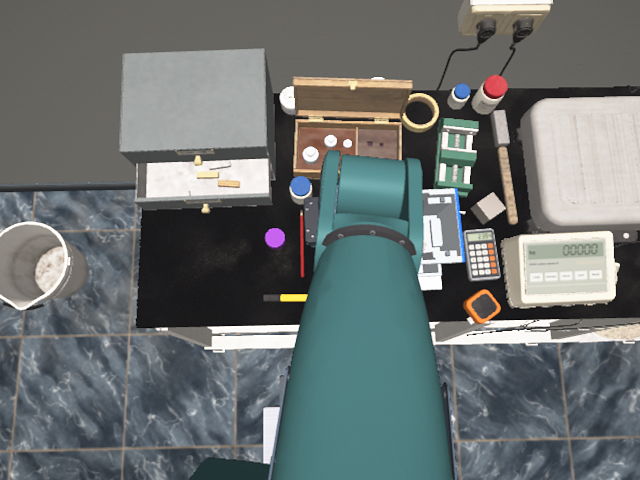

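```bash
python3 - <<'E'
from h import *
import cv2
k=np.load("k_3.npy",allow_pickle=True).item()
p=[.494,-.1415,np.radians(1.57)]
print(proj(k,T(p,[[.069,.109,.078],[.069,-.093,.078]],.048)),proj(k,T(p,[[.069,.109,.078],[.069,-.093,.078]],.044)))
im=cv2.imread("pics/w3.png")
cv2.imwrite("pics/w3z.png",cv2.resize(im[120:200,285:545],None,fx=3,fy=3,interpolation=cv2.INTER_CUBIC))
# tote rim predicted if at nominal pose
o=r.get_obs(); R=o["orientation"]; c=o["eef_pos"]
q=[[-.0006+sx*.069,-.0,0] for sx in(1,)]
ax=R[:,0]; ay=R[:,2]
for X,Y in((-.069,-.093),(.069,-.093),(-.069,.0)):
    w=c+ax*(X-.0006)+ay*(Y+.083)+np.array([0,0,.078-.0477]); print(X,Y,proj(k,w))
E
```

```text
[[312.39336274 151.73623799]
 [530.94117416 152.11773123]] [[312.47602701 151.57267988]
 [528.37673239 151.9496056 ]]
-0.069 -0.093 [[296.37844391 166.85879413]]
0.069 -0.093 [[301.40392665 435.22170403]]
-0.069 0.0 [[524.50369607 166.90480192]]
```

View pics/w3z.png

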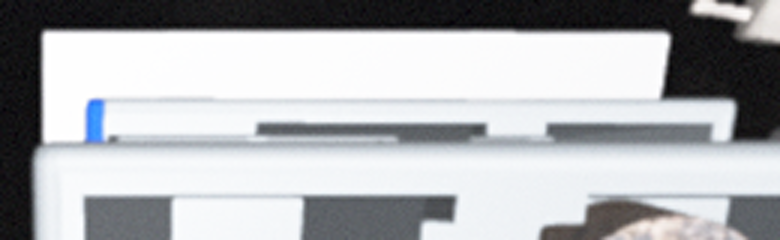

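```bash
python3 -m handwheel '[[0.1,1.5,0.2,0,0,0,1],[0,3,0,0,0,0,1],[0,3,0,0,0,0,1],[0,2,0,0,0,0,1],[0,0.8,0,0,0,0,1],[0,0,0,0,0,0,1],[0,0,0,0,0,0,1],[0,0,0,0,0,0,1]]'; python3 - <<'E'
from h import *
import cv2
o=r.get_obs();print(o["eef_pos"],o["ft_force"],o["torque"],o["orientation"].round(4))
np.save("k_4.npy",calibration("wrist"),allow_pickle=True)
cv2.imwrite("pics/w4.png",capture("wrist")[:,:,::-1])
cv2.imwrite("pics/s4.png",cv2.resize(capture("scene")[170:330,260:440,::-1],None,fx=3.6,fy=3.6,interpolation=cv2.INTER_CUBIC))
E
```

```text
time_s: 11.75
eef_pos: [0.4909, -0.0419, 0.1756]
orientation: [[-1.0, 0.001, 0.028], [-0.028, -0.0, -1.0], [-0.001, -1.0, 0.0]]
ft_force: [0.4, -0.7, -4.0]
finger_gap: 0.0197
[ 0.49086184 -0.04190483  0.1756198 ] [ 0.35691874 -0.69669468 -4.02235761] [ 0.33510967  0.17830703 -0.0292032 ] [[-9.996e-01  1.200e-03  2.760e-02]
 [-2.760e-02 -2.000e-04 -9.996e-01]
 [-1.200e-03 -1.000e+00  2.000e-04]]
```

View pics/w4.png

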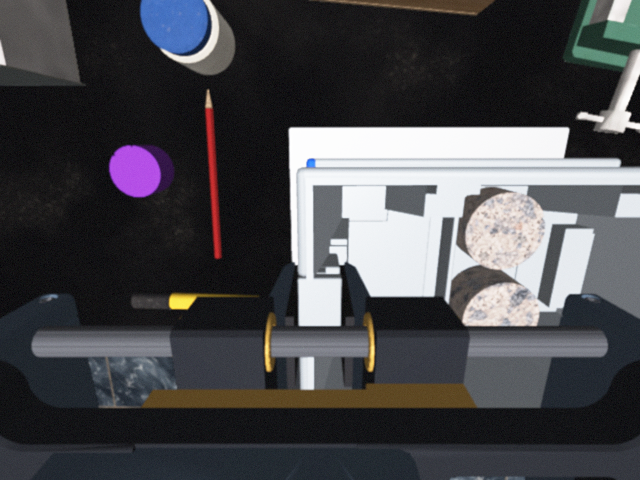

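View pics/s4.png

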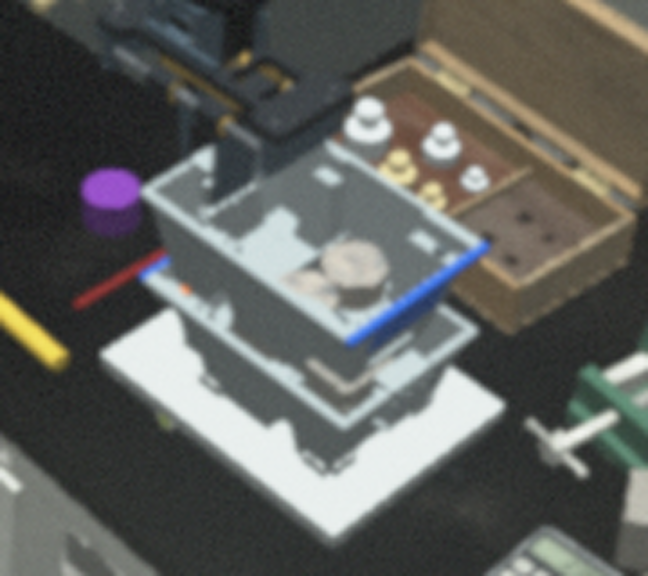

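```bash
python3 - <<'E'
from h import *
import cv2
k=np.load("k_4.npy",allow_pickle=True).item()
im=cv2.imread("pics/w4.png")
cv2.imwrite("pics/w4z.png",cv2.resize(im[145:195,285:345],None,fx=10,fy=10,interpolation=cv2.INTER_CUBIC))
# solve: lower corner and upper corner positions, in tool axes
o=r.get_obs()
for z in (.122,.126): print(proj(k,T([.494,-.1415,np.radians(1.57)],[[.069,.109,.078]],z-.078)))
E
```

```text
[[305.25720781 156.97821805]]
[[305.01266818 157.29938633]]
```

View pics/w4z.png

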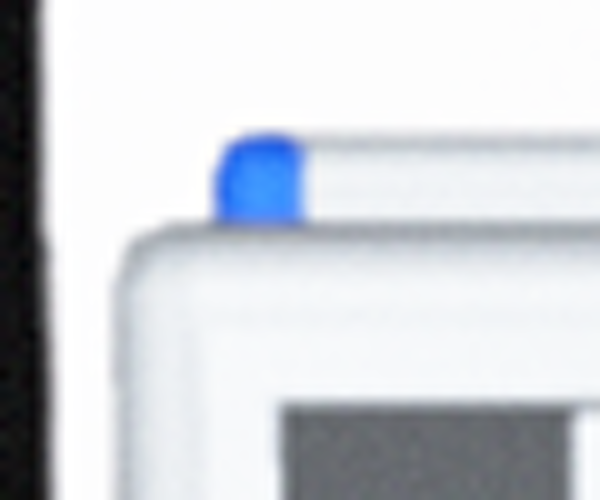

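```bash
python3 -m handwheel '[[0.07,0.3,0,0,0,0,1],[0,0.4,0,0,0,0,1],[0,0.3,0,0,0,0,1],[0,0.2,0,0,0,0,1],[0,0.15,0,0,0,0,1],[0,0,0,0,0,0,1],[0,0,0,0,0,0,1],[0,0,0,0,0,0,1]]'
```

```text
time_s: 12.85
eef_pos: [0.4898, -0.0419, 0.1615]
orientation: [[-1.0, 0.0, 0.028], [-0.028, -0.0, -1.0], [-0.0, -1.0, 0.0]]
ft_force: [-1.7, 1.3, -2.0]
finger_gap: 0.02
```

```bash
python3 -m handwheel '[[0,0.05,0,0,0,0,1],[0,0,0,0,0,0,1],[0,0.05,0,0,0,0,1],[0,0,0,0,0,0,1],[0,0.05,0,0,0,0,1],[0,0,0,0,0,0,1],[0,0,0,0,0,0,1],[0,0,0,0,0,0,1]]'; python3 - <<'E'
from h import *
import cv2
o=r.get_obs();print(o["eef_pos"],o["ft_force"],o["torque"],o["orientation"].round(4))
np.save("k_5.npy",calibration("wrist"),allow_pickle=True)
im=capture("wrist")[:,:,::-1]
cv2.imwrite("pics/w5z.png",cv2.resize(im[145:195,285:345],None,fx=10,fy=10,interpolation=cv2.INTER_CUBIC))
cv2.imwrite("pics/s5.png",cv2.resize(capture("scene")[170:330,260:440,::-1],None,fx=3.6,fy=3.6,interpolation=cv2.INTER_CUBIC))
E
```

```text
time_s: 13.85
eef_pos: [0.4898, -0.0419, 0.16]
orientation: [[-1.0, 0.0, 0.028], [-0.028, -0.0, -1.0], [-0.0, -1.0, 0.0]]
ft_force: [-1.3, 0.0, 0.3]
finger_gap: 0.0199
[ 0.48983212 -0.04189362  0.15999651] [-1.32573935  0.04674724  0.30110649] [-0.00098306  0.57512998 -0.07898877] [[-9.996e-01  1.000e-04  2.760e-02]
 [-2.760e-02 -1.000e-04 -9.996e-01]
 [-1.000e-04 -1.000e+00  1.000e-04]]
```

View pics/w5z.png

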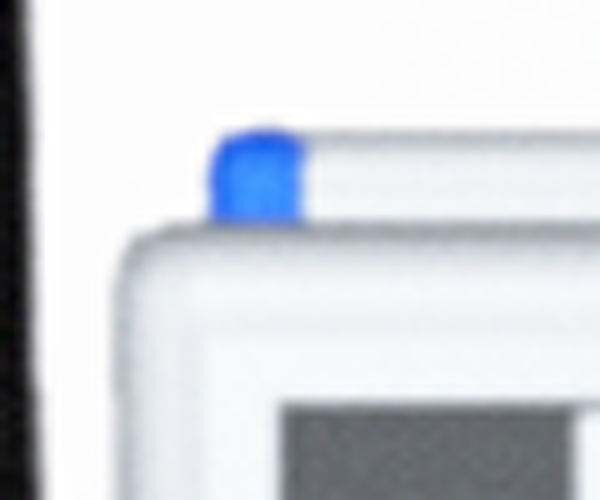

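View pics/s5.png

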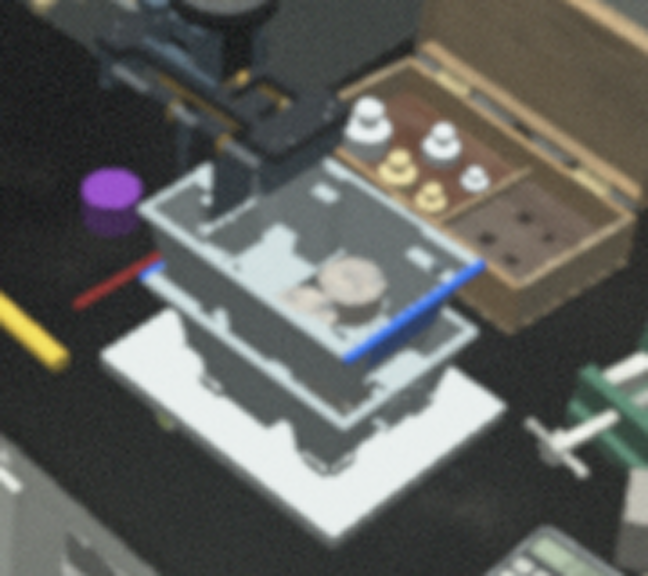

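```bash
python3 -m handwheel '[[0.05,0,0,0,0,0,1],[0,0.02,0,0,0,0,1],[0,0,0,0,0,0,1],[0,0,0.1,0,0,0,1],[0,0,0.1,0,0,0,1],[0,0,0.1,0,0,0,1],[0,0,0.1,0,0,0,1],[0,0,0.1,0,0,0,1]]';  python3 - <<'E'
from h import *
o=r.get_obs();print(o["eef_pos"],o["ft_force"].round(2),o["torque"].round(3))
E
```

```text
time_s: 14.95
eef_pos: [0.4896, -0.047, 0.1598]
orientation: [[-1.0, 0.0, 0.028], [-0.028, -0.0, -1.0], [-0.0, -1.0, 0.0]]
ft_force: [2.9, 0.4, 1.3]
finger_gap: 0.0196
[ 0.48958026 -0.04698651  0.15981893] [2.91 0.41 1.3 ] [-0.039 -0.356  0.162]
```

```bash
python3 -m handwheel '[[-0.03,0,0.1,0,0,0,1],[0,0,0.1,0,0,0,1],[0,0,0.1,0,0,0,1],[0,0,0.1,0,0,0,1],[0,0,0.1,0,0,0,1],[0,0,0.05,0,0,0,1],[0,0,0,0,0,0,1],[0,0,0,0,0,0,1]]';  python3 - <<'E'
from h import *
import cv2
o=r.get_obs();print(o["eef_pos"],o["ft_force"].round(2),o["torque"].round(3))
im=capture("wrist")[:,:,::-1]
cv2.imwrite("pics/w6z.png",cv2.resize(im[145:195,285:345],None,fx=10,fy=10,interpolation=cv2.INTER_CUBIC))
E
```

```text
time_s: 15.95
eef_pos: [0.4897, -0.0523, 0.1597]
orientation: [[-1.0, -0.0, 0.028], [-0.028, 0.0, -1.0], [0.0, -1.0, -0.0]]
ft_force: [-0.2, 4.6, 5.0]
finger_gap: 0.0197
[ 0.48973078 -0.05233961  0.15968318] [-0.16  4.65  4.99] [ 0.845  0.459 -0.018]
```

View pics/w6z.png

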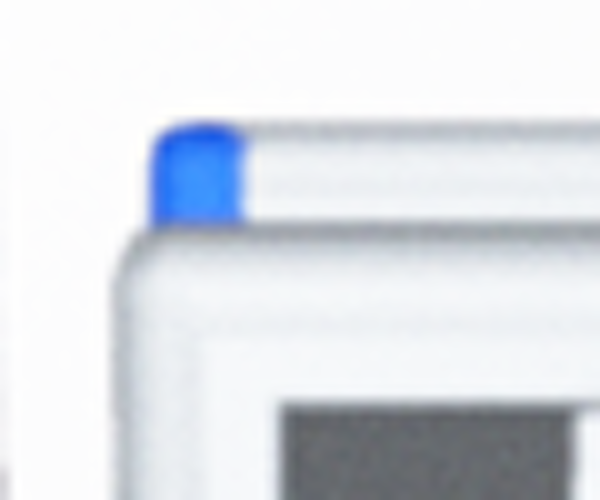

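```bash
python3 -m handwheel '[[0,-0.02,0,0,0,0,1],[0,-0.02,0,0,0,0,1],[0,0,0,0,0,0,1],[0,0,0.02,0,0,0,1],[0,0,0.02,0,0,0,1],[0,0,0.02,0,0,0,1],[0,0,0,0,0,0,1],[0,0,0,0,0,0,1]]';  python3 - <<'E'
from h import *
import cv2
o=r.get_obs();print(o["eef_pos"],o["ft_force"].round(2),o["torque"].round(3))
im=capture("wrist")[:,:,::-1]
cv2.imwrite("pics/w7z.png",cv2.resize(im[145:195,285:345],None,fx=10,fy=10,interpolation=cv2.INTER_CUBIC))
E
```

```text
time_s: 17.0
eef_pos: [0.4898, -0.053, 0.1601]
orientation: [[-1.0, -0.0, 0.028], [-0.028, 0.0, -1.0], [0.0, -1.0, -0.0]]
ft_force: [-0.1, 2.7, 0.7]
finger_gap: 0.0198
[ 0.48982557 -0.05297755  0.16010392] [-0.14  2.73  0.75] [ 0.623  0.35  -0.066]
```

View pics/w7z.png

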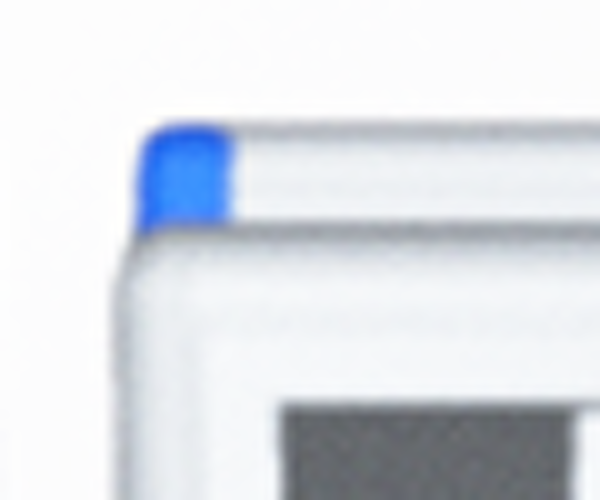

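```bash
python3 -m handwheel '[[0,0,0.05,0,0,0,1],[0,0,0.05,0,0,0,1],[0,0,0.05,0,0,0,1],[0,0,0.05,0,0,0,1],[0,0,0.05,0,0,0,1],[0,0,0.05,0,0,0,1],[0,0,0,0,0,0,1],[0,0,0,0,0,0,1]]';  python3 - <<'E'
from h import *
import cv2
o=r.get_obs();print(o["eef_pos"],o["ft_force"].round(2),o["torque"].round(3))
im=capture("wrist")[:,:,::-1]
cv2.imwrite("pics/w8z.png",cv2.resize(im[145:195,285:345],None,fx=10,fy=10,interpolation=cv2.INTER_CUBIC))
E
```

```text
time_s: 18.05
eef_pos: [0.49, -0.056, 0.1602]
orientation: [[-1.0, 0.0, 0.028], [-0.028, -0.0, -1.0], [-0.0, -1.0, 0.0]]
ft_force: [0.1, 1.5, 0.6]
finger_gap: 0.0201
[ 0.48997554 -0.05599936  0.16015076] [0.08 1.52 0.65] [ 0.467  0.195 -0.044]
```

View pics/w8z.png

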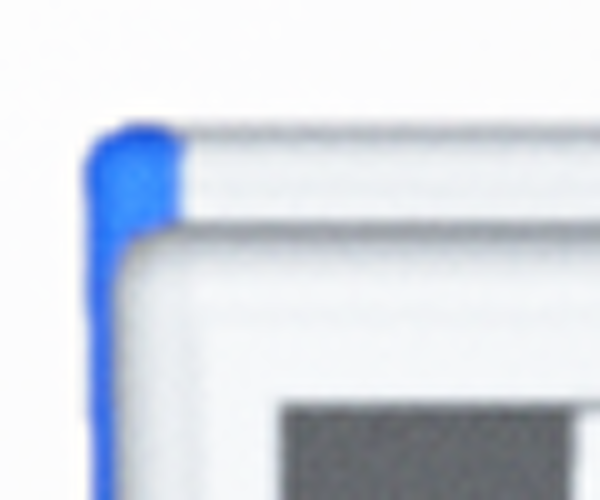

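```bash
python3 -m handwheel '[[0,0,0.05,0,0,0,1],[0,0,0.05,0,0,0,1],[0,0,0.05,0,0,0,1],[0,0,0.05,0,0,0,1],[0,0,0.03,0,0,0,1],[0,0,0.02,0,0,0,1],[0,0,0,0,0,0,1],[0,0,0,0,0,0,1]]';  python3 - <<'E'
from h import *
o=r.get_obs();print(o["eef_pos"],o["ft_force"].round(2),o["torque"].round(3))
E
```

```text
time_s: 19.1
eef_pos: [0.49, -0.0586, 0.1601]
orientation: [[-1.0, 0.0, 0.028], [-0.028, -0.0, -1.0], [-0.0, -1.0, 0.0]]
ft_force: [-0.6, -1.3, -0.5]
finger_gap: 0.0198
[ 0.49003559 -0.05862573  0.16013742] [-0.6  -1.35 -0.54] [-0.082  0.187 -0.027]
```

```bash
python3 -m handwheel '[[0,0,0.02,0,0,0,1],[0,0,0.02,0,0,0,1],[0,0,0.02,0,0,0,1],[0,0,0.02,0,0,0,1],[0,0,0,0,0,0,1],[0,0,0,0,0,0,1],[0,0,0,0,0,0,1],[0,0,0,0,0,0,1]]';  python3 - <<'E'
from h import *
import cv2
o=r.get_obs();print(o["eef_pos"],o["ft_force"].round(2),o["torque"].round(3))
im=capture("wrist")[:,:,::-1]
cv2.imwrite("pics/w9z.png",cv2.resize(im[145:195,285:345],None,fx=10,fy=10,interpolation=cv2.INTER_CUBIC))
E
```

```text
time_s: 20.1
eef_pos: [0.4901, -0.0593, 0.1601]
orientation: [[-1.0, 0.0, 0.028], [-0.028, -0.0, -1.0], [-0.0, -1.0, 0.0]]
ft_force: [0.2, 0.4, -0.0]
finger_gap: 0.0198
[ 0.490069   -0.05927013  0.16014175] [ 0.23  0.37 -0.04] [ 0.055  0.201 -0.013]
```

View pics/w9z.png

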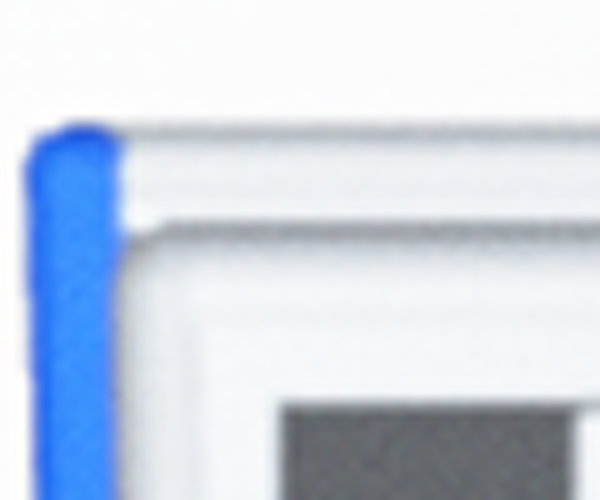

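```bash
python3 -m handwheel '[[0,0,0.02,0,0,0,1],[0,0,0.02,0,0,0,1],[0,0,0.02,0,0,0,1],[0,0,0,0,0,0,1],[0,0,0,0,0,0,1],[0,0,0,0,0,0,1],[0,0,0,0,0,0,1],[0,0,0,0,0,0,1]]';  python3 - <<'E'
from h import *
o=r.get_obs();print(o["eef_pos"],o["ft_force"].round(2),o["torque"].round(3))
E
```

```text
time_s: 21.15
eef_pos: [0.49, -0.0598, 0.1601]
orientation: [[-1.0, -0.0, 0.028], [-0.028, 0.0, -1.0], [0.0, -1.0, -0.0]]
ft_force: [0.1, 2.0, 0.0]
finger_gap: 0.02
[ 0.49004041 -0.05984348  0.16011872] [0.11 2.01 0.02] [ 0.44   0.214 -0.004]
```

```bash
python3 -m handwheel '[[0,0,0.02,0,0,0,1],[0,0,0.02,0,0,0,1],[0,0,0.01,0,0,0,1],[0,0,0,0,0,0,1],[0,0,0,0,0,0,1],[0,0,0,0,0,0,1],[0,0,0,0,0,0,1],[0,0,0,0,0,0,1]]';  python3 - <<'E'
from h import *
import cv2
o=r.get_obs();print(o["eef_pos"],o["ft_force"].round(2),o["torque"].round(3))
im=capture("wrist")[:,:,::-1]
cv2.imwrite("pics/w10z.png",cv2.resize(im[145:195,285:345],None,fx=10,fy=10,interpolation=cv2.INTER_CUBIC))
E
```

```text
time_s: 22.15
eef_pos: [0.49, -0.0604, 0.1601]
orientation: [[-1.0, -0.0, 0.028], [-0.028, 0.0, -1.0], [0.0, -1.0, -0.0]]
ft_force: [-0.1, 2.5, -1.1]
finger_gap: 0.0199
[ 0.49003235 -0.06035494  0.16011062] [-0.05  2.52 -1.06] [ 0.694  0.271 -0.017]
```

View pics/w10z.png

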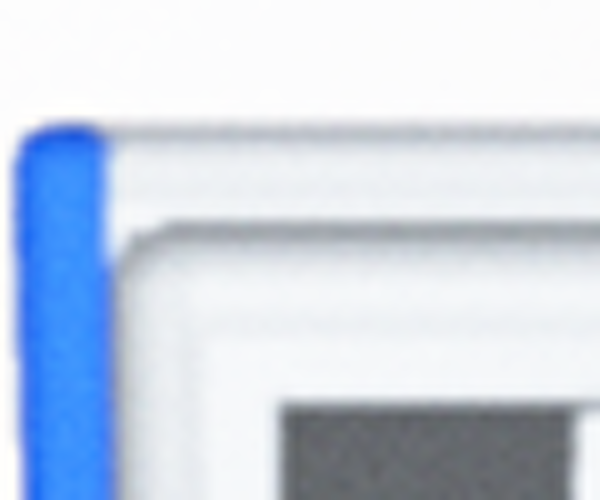

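```bash
python3 -m handwheel '[[0,0,0.02,0,0,0,1],[0,0,0.02,0,0,0,1],[0,0,0,0,0,0,1],[0,0,0,0,0,0,1],[0,0,0,0,0,0,1],[0,0,0,0,0,0,1],[0,0,0,0,0,0,1],[0,0,0,0,0,0,1]]';  python3 - <<'E'
from h import *
import cv2
o=r.get_obs();print(o["eef_pos"],o["ft_force"].round(2),o["torque"].round(3))
im=capture("wrist")[:,:,::-1]
cv2.imwrite("pics/w11z.png",cv2.resize(im[145:195,285:345],None,fx=10,fy=10,interpolation=cv2.INTER_CUBIC))
E
```

```text
time_s: 23.2
eef_pos: [0.4901, -0.0606, 0.1601]
orientation: [[-1.0, -0.0, 0.028], [-0.028, 0.0, -1.0], [0.0, -1.0, -0.0]]
ft_force: [-0.8, 4.8, 0.5]
finger_gap: 0.0195
[ 0.49009084 -0.06064083  0.16013523] [-0.77  4.82  0.51] [ 1.139  0.223 -0.026]
```

```bash
python3 -m handwheel '[[0,0,0.02,0,0,0,1],[0,0,0.01,0,0,0,1],[0,0,0,0,0,0,1],[0,0,0,0,0,0,1],[0,0,0,0,0,0,1],[0,0,0,0,0,0,1],[0,0,0,0,0,0,1],[0,0,0,0,0,0,1]]';  python3 - <<'E'
from h import *
import cv2
o=r.get_obs();print(o["eef_pos"],o["ft_force"].round(2),o["torque"].round(3))
im=capture("wrist")[:,:,::-1]
cv2.imwrite("pics/w12z.png",cv2.resize(im[145:195,285:345],None,fx=10,fy=10,interpolation=cv2.INTER_CUBIC))
cv2.imwrite("pics/s12.png",cv2.resize(capture("scene")[170:330,260:440,::-1],None,fx=3.6,fy=3.6,interpolation=cv2.INTER_CUBIC))
E
```

```text
time_s: 24.25
eef_pos: [0.4901, -0.0608, 0.1601]
orientation: [[-1.0, -0.0, 0.027], [-0.027, 0.0, -1.0], [0.0, -1.0, -0.0]]
ft_force: [-0.9, 6.3, 1.2]
finger_gap: 0.0204
[ 0.49008861 -0.06082004  0.1601474 ] [-0.86  6.31  1.15] [1.442 0.299 0.006]
```

View pics/w12z.png

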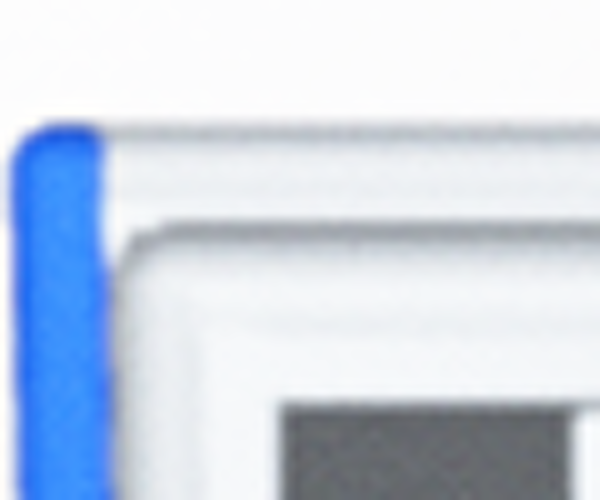

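View pics/s12.png

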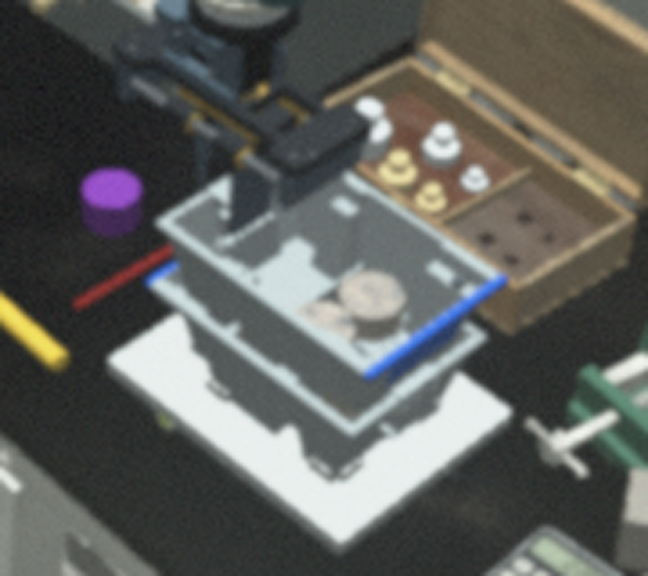

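```bash
python3 -m handwheel '[[0,0,0.02,0,0,0,1],[0,0,0,0,0,0,1],[0,0,0,0,0,0,1],[0,0,0,0,0,0,1],[0,0,0,0,0,0,1],[0,0,0,0,0,0,1],[0,0,0,0,0,0,1],[0,0,0,0,0,0,1]]';  python3 - <<'E'
from h import *
o=r.get_obs();print(o["eef_pos"],o["ft_force"].round(2),o["torque"].round(3))
E
```

```text
time_s: 25.35
eef_pos: [0.4901, -0.0609, 0.1601]
orientation: [[-1.0, -0.0, 0.027], [-0.027, 0.001, -1.0], [0.0, -1.0, -0.001]]
ft_force: [-0.2, 6.8, 0.6]
finger_gap: 0.0195
[ 0.49009332 -0.06094586  0.16013781] [-0.21  6.79  0.58] [1.64  0.271 0.077]
```

```bash
python3 -m handwheel '[[0,0,-0.02,0,0,0,1],[0,0,-0.02,0,0,0,1],[0,0,0,0,0,0,1],[0,0,0,0,0,0,1],[0,0,0,0,0,0,0],[0,0,0,0,0,0,0],[0,0,0,0,0,0,0],[0,0,0,0,0,0,0]]';  python3 - <<'E'
from h import *
import cv2
o=r.get_obs();print(o["eef_pos"],o["ft_force"].round(2),o["torque"].round(3))
im=capture("wrist")[:,:,::-1]
cv2.imwrite("pics/w13z.png",cv2.resize(im[145:195,285:345],None,fx=10,fy=10,interpolation=cv2.INTER_CUBIC))
E
```

```text
time_s: 26.35
eef_pos: [0.4901, -0.061, 0.1602]
orientation: [[-1.0, 0.0, 0.028], [-0.028, -0.0, -1.0], [-0.0, -1.0, 0.0]]
ft_force: [-0.4, -1.0, -0.0]
finger_gap: 0.0457
[ 0.49011942 -0.06095906  0.1601635 ] [-0.38 -1.01 -0.02] [-0.077  0.121  0.   ]
```

View pics/w13z.png

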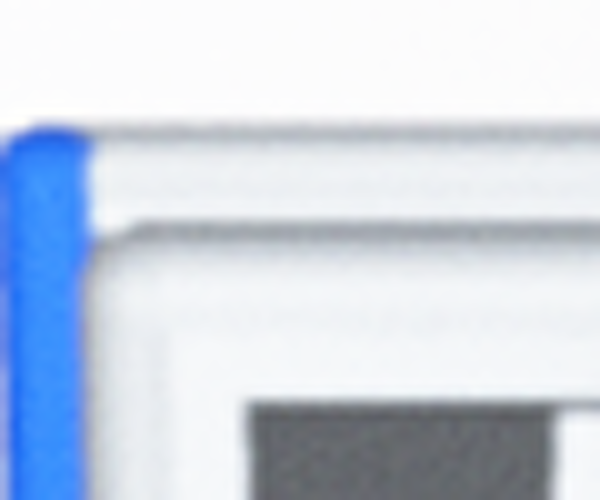

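```bash
python3 -m handwheel '[[0,-1,0,0,0,0,0],[0,-3,0,0,0,0,0],[0,-4,0,0,0,0,0],[0,-4,0,0,0,0,0],[0,-4,0,0,0,0,0],[3,-1,-3,0,0,0,0],[5,0,-3,0,0,0,0],[3,0,-1,0,0,0,0]]';  python3 - <<'E'
from h import *
import cv2
capture("top")
o=r.get_obs();print(o["eef_pos"],o["ft_force"].round(2),o["torque"].round(3))
np.save("k_14.npy",calibration("wrist"),allow_pickle=True)
cv2.imwrite("pics/w14.png",capture("wrist")[:,:,::-1])
cv2.imwrite("pics/s14.png",cv2.resize(capture("scene")[170:330,260:440,::-1],None,fx=3.6,fy=3.6,interpolation=cv2.INTER_CUBIC))
E
```

```text
time_s: 27.4
eef_pos: [0.3764, 0.007, 0.3306]
orientation: [[-1.0, 0.001, 0.029], [-0.029, 0.0, -1.0], [-0.001, -1.0, -0.0]]
ft_force: [0.3, 0.1, -0.4]
finger_gap: 0.0457
[0.37414223 0.0073601  0.33038847] [2.1  0.42 0.11] [-0.049  0.094 -0.048]
```

View pics/w14.png

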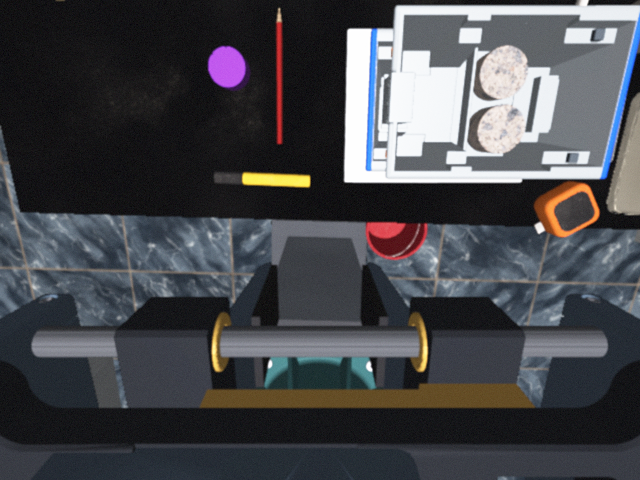

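View pics/s14.png

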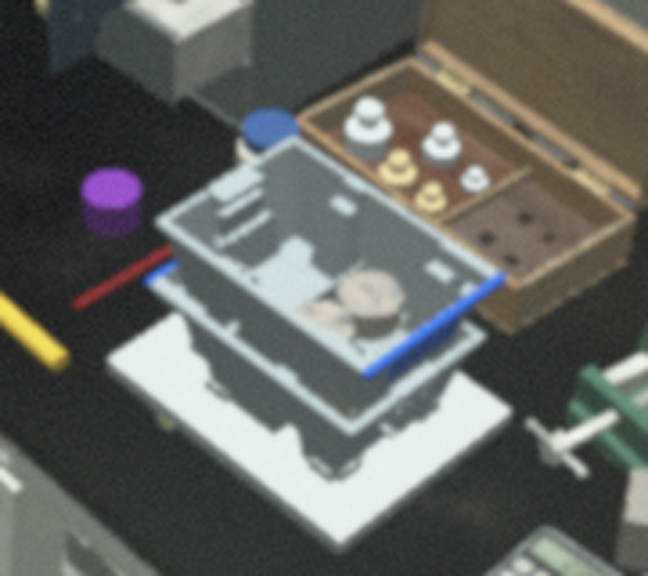

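```bash
python3 -m handwheel '[[-1.5,0,-3,0,0,0,0],[-1.5,3,-3,0,0,0,0],[-1.5,4,-2.3,0,0,0,0],[0,4,0,0,0,0,0],[0,3,0,0,0,0,0],[0,2,0,0,0,0,0],[0,0,0,0,0,0,0],[0,0,0,0,0,0,0]]';  python3 - <<'E'
from h import *
import cv2
o=r.get_obs();print(o["time_s"],o["eef_pos"])
np.save("k_15.npy",calibration("wrist"),allow_pickle=True)
cv2.imwrite("pics/w15.png",capture("wrist")[:,:,::-1])
E
```

```text
time_s: 28.55
eef_pos: [0.4219, 0.0903, 0.1709]
orientation: [[-1.0, 0.001, 0.027], [-0.027, 0.0, -1.0], [-0.001, -1.0, -0.0]]
ft_force: [0.4, -0.4, 0.0]
finger_gap: 0.0454
28.55 [0.42185024 0.09026169 0.17094824]
```

View pics/w15.png

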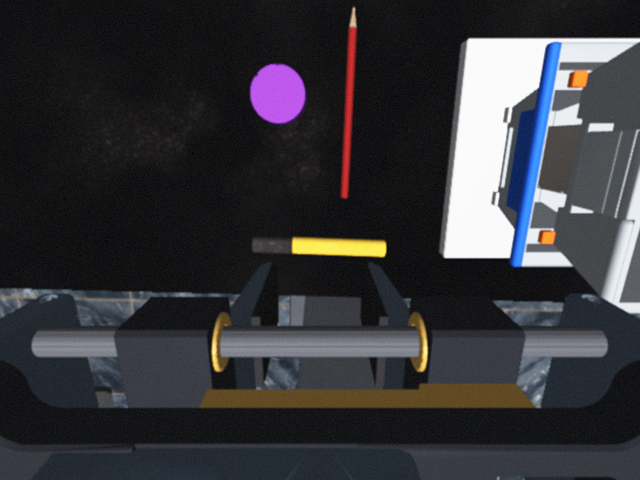

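Both catches are in view now, at (579,79) and (547,237). I'll zoom in on them.

```bash
python3 - <<'E'
import cv2
im=cv2.imread("pics/w15.png")
a=cv2.resize(im[55:105,545:640],None,fx=8,fy=6,interpolation=cv2.INTER_CUBIC)
b=cv2.resize(im[212:262,515:610],None,fx=8,fy=6,interpolation=cv2.INTER_CUBIC)
import numpy as np
cv2.imwrite("pics/c15.png",np.vstack([a,b])[:600])
E
```

```text
(no output)
```

View pics/c15.png

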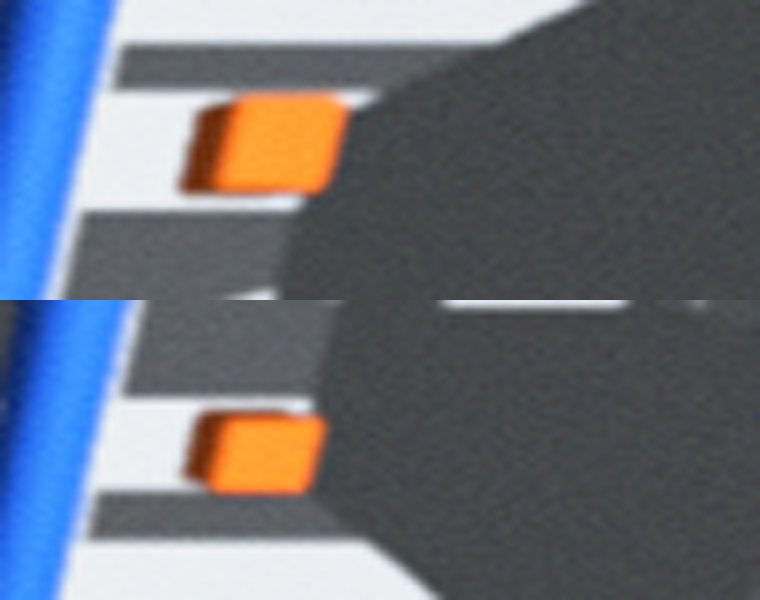

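```bash
python3 - <<'E'
from h import *
k=np.load("k_15.npy",allow_pickle=True).item()
# back-project catch faces: find world x,y at ledge z for base pixel, then project height h
for u,v in (((545+182/8),(55+190/6)),((515+185/8),(212+170/6))):
    for zl in (.110,):
        b=ray(k,(u,v),zl)
        print(b.round(4),[ (h,(proj(k,b+[0,0,h/1000])[0]-[u,v]).round(2).tolist()) for h in (2,3.5,5)])
print(ray(k,(545+225/8,55+100/6),.115),ray(k,(545+335/8,55+150/6),.115))
print(ray(k,(515+218/8,212+120/6),.115),ray(k,(515+315/8,212+150/6),.115))
E
```

```text
[ 0.5382 -0.0634  0.11  ] [(2, [2.25, -0.47]), (3.5, [3.97, -0.83]), (5, [5.71, -1.2])]
[ 0.4368 -0.066   0.11  ] [(2, [1.75, 0.81]), (3.5, [3.07, 1.42]), (5, [4.42, 2.05])]
[ 0.54587443 -0.06130802  0.115     ] [ 0.54146657 -0.07088477  0.115     ]
[ 0.44433984 -0.06419345  0.115     ] [ 0.44095752 -0.07345324  0.115     ]
```

```bash
python3 - <<'E'
import cv2
im=cv2.imread("pics/w14.png")
cv2.imwrite("pics/w14z.png",cv2.resize(im[0:195,340:640],None,fx=2.6,fy=2.6,interpolation=cv2.INTER_CUBIC))
cv2.imwrite("pics/w14y.png",cv2.resize(im[0:190,350:420],None,fx=8,fy=3.1,interpolation=cv2.INTER_CUBIC))
E
```

```text
(no output)
```

View pics/w14y.png

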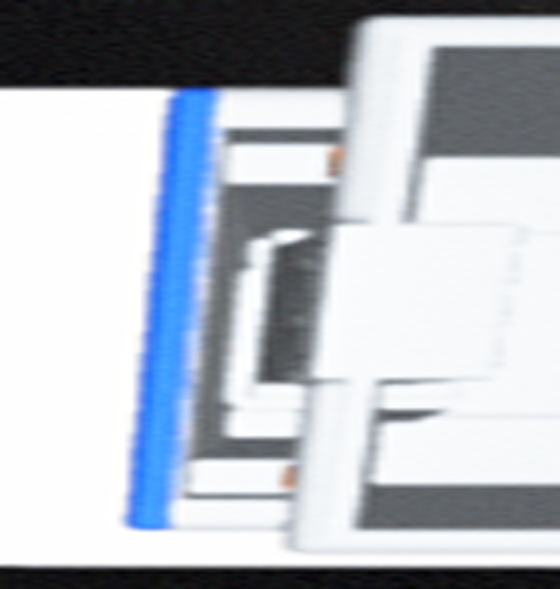

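View pics/w14z.png

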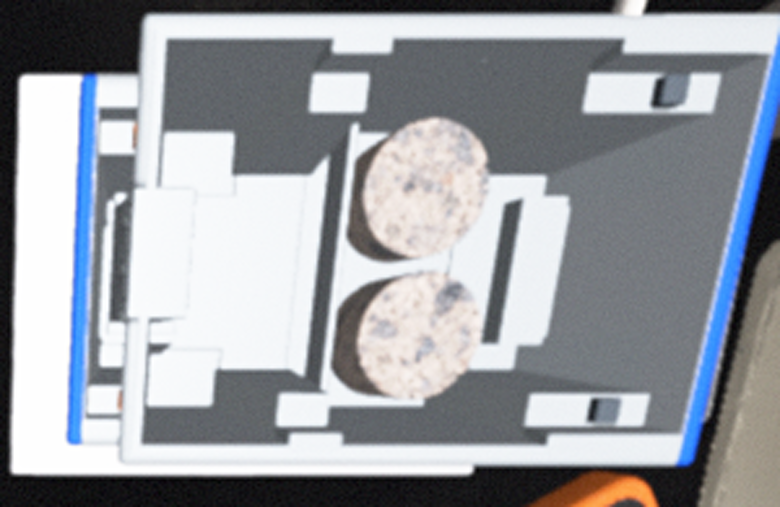

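```bash
python3 - <<'E'
from h import *
k=np.load("k_14.npy",allow_pickle=True).item()
lo=np.array([(371,29.0),(365.9,170.3)]);up=np.array([(394,5.2),(386.7,177.4),(605.4,178.8)])
PL=np.array([[.069,.109,.078],[-.069,.109,.078]]); PU=np.array([[-.069,-.093,.078],[.069,-.093,.078],[.069,.109,.078]])
def f(q):
    L=T(q[:3],PL,q[6]); U=T(q[3:6],PU,.064); U=T(q[:3],U,q[6])
    return L,U
for z in (.044,.048):
    def res(q): 
        L,U=f(np.r_[q,z]); return np.r_[(proj(k,L)-lo).ravel(),(proj(k,U)-up).ravel()]
    s=least_squares(res,[.494,-.15,.03,0,.006,np.pi]); q=s.x
    print(z,"lower",q[:2].round(4),np.degrees(q[2]).round(2),"rel",q[3:5].round(4),np.degrees(q[5]).round(2),s.fun.round(1))
E
```

```text
0.044 lower [ 0.4946 -0.1494] 1.76 rel [-0.0011  0.0058] 179.95 [-0.  -0.3  0.   0.4  1.3  0.3 -0.7  0.7 -0.7 -1.2]
0.048 lower [ 0.4941 -0.1489] 1.79 rel [-0.0011  0.0068] 179.9 [-0.  -0.9  0.   1.2  0.5 -1.  -1.6  1.6  1.  -0.1]
```

```bash
python3 -m handwheel '[[0,1,0.5,0,0,0,0],[0,2,1,0,0,0,0],[0,2,0.8,0,0,0,0],[0,1.5,0.3,0,0,0,0],[0,0.5,0,0,0,0,0],[0,0,0,0,0,0,0],[0,0,0,0,0,0,0],[0,0,0,0,0,0,0]]';  python3 - <<'E'
from h import *
import cv2
o=r.get_obs();print(o["time_s"],o["eef_pos"])
np.save("k_16.npy",calibration("wrist"),allow_pickle=True)
im=capture("wrist")[:,:,::-1].copy()
cv2.imwrite("pics/w16.png",im)
cv2.imwrite("pics/w16z.png",cv2.resize(im[0:300,500:640],None,fx=4,fy=2,interpolation=cv2.INTER_CUBIC))
E
```

```text
time_s: 29.6
eef_pos: [0.4219, 0.0645, 0.1006]
orientation: [[-1.0, 0.001, 0.028], [-0.028, 0.0, -1.0], [-0.001, -1.0, -0.0]]
ft_force: [0.1, 1.4, 0.3]
finger_gap: 0.0457
29.6 [0.42193233 0.06447481 0.10060226]
```

View pics/w16z.png

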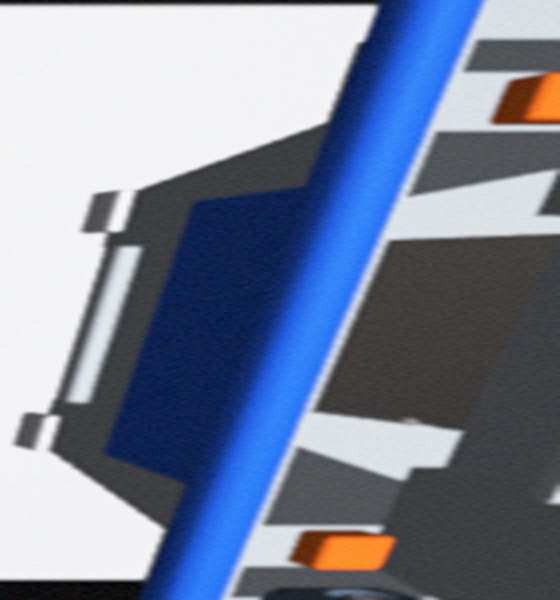

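```bash
python3 - <<'E'
import cv2,numpy as np
im=cv2.imread("pics/w16.png")
a=cv2.resize(im[30:70,600:640],None,fx=10,fy=10,interpolation=cv2.INTER_CUBIC)
b=cv2.resize(im[258:298,565:605],None,fx=10,fy=10,interpolation=cv2.INTER_CUBIC)
cv2.imwrite("pics/c16.png",np.hstack([a,b]))
from h import *
k=np.load("k_16.npy",allow_pickle=True).item()
for b in ([.538,-.0634,.112],[.4368,-.066,.112]):
    b=np.array(b);p=proj(k,b)[0]; print(p,[(h,(proj(k,b+[0,0,h/1000])[0]-p).round(2).tolist()) for h in (3.5,5)])
E
```

```text
[627.18202483  60.70737467] [(3.5, [7.34, -1.86]), (5, [10.59, -2.69])]
[575.66330349 280.08824704] [(3.5, [5.07, 2.79]), (5, [7.31, 4.02])]
```

View pics/c16.png

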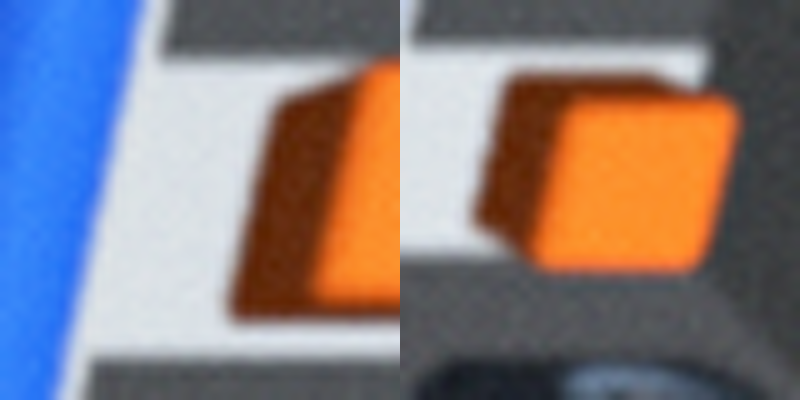

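```bash
python3 -m handwheel '[[0,-1,-1,0,0,0,0],[0,-2,-1,0,0,0,0],[0,-3,-1,0,0,0,0],[0,-3,0,0,0,0,0],[0,-1,0,0,0,0,0],[0,0,0,0,0,0,0],[0,0,0,0,0,0,0],[0,0,0,0,0,0,0]]'; python3 - <<'E'
from h import *
print(r.get_obs()["ft_force"]); r.hand_in()
E
```

```text
time_s: 30.65
eef_pos: [0.4203, 0.0941, 0.1992]
orientation: [[-1.0, -0.002, 0.027], [-0.027, -0.0, -1.0], [0.002, -1.0, 0.0]]
ft_force: [-0.3, 0.2, 0.2]
finger_gap: 0.0455
[-0.25438157  0.21888141  0.22934814]
the job is handed in; nothing more can be done
```

The tote with the core slices is now stacked on the mortar-cube tote, turned half a turn and slid home. Both orange catches are up behind it. I handed the job in at 30.65 s; it reported no verdict.

**How it went:** I gripped the tote by its plain end, turned it, set it level on the ledges about 17 mm from the lower origin, and slid it along. The pan gave by roughly 7 mm before reaching its stop. I felt for the end with at most 6.8 N of measured push, then eased off, let go and moved the arm clear.

**Last checks:**
- **Position:** the wrist picture puts the upper tote at y = 5.8 to 6.8 mm and x = about -1 mm of the lower tote. Both are inside the limits, though y depends on the height I assumed for the scale (44 or 48 mm).
- **Catches:** a close view showed both raised by about 4 mm, where 5 mm is expected. I put the difference down to rounded edges. Even taken at face value it is within the 1.5 mm allowance, but with a measuring error of about 0.4 mm.
- **Contents and bystanders:** both slices were visible in the upper tote after release. The cubes were hidden and I did not check them separately. The tape rule and marker showed no sign of having moved, but I did not measure any bystander.

**Disagreements:**
- The lower tote fitted best 4 mm lower in the wrist picture than the 48 mm stated, but the contact height agreed with 48 mm.
- The vertical force rose for a moment during the slide, to about 9 N between the totes, so I eased the tote up 0.4 mm.
- Letting go shifted the upper tote back by an estimated 0.5 to 0.7 mm.

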